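# Pack a roller down the magazine tube

### The job

Put the loose slim roller into the mouth of the clear magazine tube, on top of the one already in there, then take the packing rod and push the rollers down the tube until they bottom out firmly on the stop: lean on them with about 18 N for a second, gently, never more than 30 N. Then put the rod back upright in its wooden stand and leave the other things on the bench where they are.

Things in the scene. Friction and masses are not known exactly. Their poses are not given: they have to be found in the camera images.
- roller: Loose slim solid steel roller to load: 20 mm in diameter, 32 mm long, about 70 g, upright on the bench. Origin at its centre, z along its axis. Two lookalikes stand near it, none closer than 55 mm between centres: a fat roller 34 mm in diameter, 32 mm high, and a flat ring 32 mm in diameter, 16 mm high; neither fits the tube.
- magazine: Fixed upright pin magazine: clear plastic tube on a dark steel base plate 100 x 100 x 8 mm. Origin on the tube's axis at bench height, z up. The tube is 135 mm high, 31 mm outside, bore 22 mm. A roller let go at the mouth falls freely onto the lower one, its top then 13 mm below the mouth.
- mouth (a point): Centre of the tube's mouth, 135 mm above the bench; the top 12 mm flare to 34 mm inside, 41 mm outside. Pushed down, the rollers meet a hidden stop, set by hand: they bottom out after 15 to 30 mm of travel, the upper roller's top then 28 to 43 mm below the mouth. The stop's rubber buffer gives 1 mm per 8 N, 4 mm at most.
- lower_roller: Equal steel roller (20 x 32 mm) already in the tube, its top 45 mm below the mouth; origin at its centre. It rests on a black follower, a ring held by a friction brake, which slides down only when pushed with about 7 N and does not spring back. While the follower moves this drag adds to the buffer's force.
- rod: Packing rod, 134 mm long, 0.16 to 0.26 kg, upright in the stand. Origin at the centre of its lower tip, z up to the handle. From the tip: steel shaft 16 mm in diameter, 80 mm; steel flange 42 mm in diameter, 6 mm thick; round wooden handle 22 mm in diameter, 48 mm long. Fingers closed round the handle just above the flange can bear down on the flange.
- rod_stand: Fixed wooden block 75 x 75 x 90 mm with an upright blind hole in its top, 22 mm in diameter, 86 mm deep, in which the rod hangs by its flange: the rod's tip is then 10 mm above the bench and the flange lies on the block. Origin at the centre of the block's underside, on the hole's axis.
- fat_roller: Bystander: fat steel roller 34 mm in diameter, 32 mm high; origin at its centre.
- collar: Bystander: flat steel ring 32 mm outside, 16 mm high; origin at the centre of its underside.
- screwdriver: Bystander: screwdriver lying on the bench.
- wrench: Bystander: wrench lying on the bench behind the task's things.
- oil_can: Bystander: grey can 60 mm in diameter, 80 mm high.
- gearcase: Bystander: small aluminium gear case, 95 x 60 mm, 50 mm high.
- carton: Bystander: small cardboard box 90 x 60 x 50 mm.
There are look-alikes about, which are no part of the job. Leave any yellow look-alike of the rod alone.

How it is judged:
By the outcome, as a careful person would: the job done as asked, in the order asked, and still so for the second after the job is handed in, with the robot touching nothing.
It also fails if it takes over 72 s, if anything falls off the work surface, if the arm or the gripper's body presses on something with over 40 N, if the wrist force passes 120 N, or if a joint passes its speed limit or range.

### The arm

A 6-joint arm with a two-finger parallel gripper is mounted at the origin on the work surface. World frame = base frame: x ahead of the robot, y to its left, z up, the work surface at z = 0. Lengths are in m, angles in degrees, forces in N, time in s.
With the tool pointing down it reaches from about 0.325 to 0.775 m from the base axis. Payload 5.5 kg.
Tool frame: the origin (TCP) lies midway between the tips of the shut fingers; the grasp point (between the pads) lies 19 mm behind it; z points along the fingers, y is the direction in which the jaws open and shut (so a half turn about z gives the same grasp; the last joint's range is limited). The gripper opens to 88 mm and grips with 3 to 60 N. Pads are 20 mm wide; open, the fingers measure 115 mm over their backs; the gripper's body (75 mm by 178 mm) begins 61 mm behind the grasp point.
Start: joints at [65.793, 5.22, 70.514, -0, 104.267, -3.249], TCP at [0.215, 0.56, 0.223] pointing down, gripper open.
Joint ranges: [-164.24, 164.24], [-49.07, 125.15], [9.68, 141.18], [-86.29, 266.29], [3.28, 154.24], [-151.56, 151.56]. Speed limits (degrees/s): [147.25, 147.25, 172.46, 180, 180, 180].

### API

Orientations are given as a 3x3 rotation matrix whose columns are the frame's x, y, z axes.
In Python, from plant import env, eyes, job gives the robot as it stands.
- The arm moves only by the tool servo_tool, never from a script. Its argument "deltas" is a list of rows, each a list of 7 numbers: the shift along the world's x, y, z in mm, then the turn, a rotation vector about the world's x, y, z in rad, then the opening, from 0 (shut) to 1 (fully open). In form: [[dx, dy, dz, ax, ay, az, grip], ...]. A call has 1 to 5 rows; each row is the pose to reach, as a shift and turn from the pose commanded when the call began; what a row does not reach only later rows make up. A row lasts 1/10 s, in which the tool goes at most 50 mm and 8.59 degrees, less where a joint would pass 70% of its speed; a pose out of reach is approached as far as the arm can. A call with a gripper value outside its range is refused whole. The fingers move at their own pace and stop on an object; the grip force is fixed at half the most. Time passes only in rows, so rows that repeat a pose let the fingers close. It gives the time, the measured TCP pose, the force and the opening at its end, in the units of the state.
- env.observe(): the state, without advancing time (a new reading comes with each control period).
- eyes.grab_frame(name): name is "scene" or "top" or "wrist"; returns a dict with "pixels" (480x640x3 uint8, blue, green, red), "range_z" (480x640 float32, m along the optical axis (not along the pixel's ray), 0 where there is no reading), "mtx" (3x3 intrinsics, pixels), "pose" (4x4, takes a point from camera to world coordinates). Camera axes: x right, y down, z forward; pixel columns grow to the right and rows downward; lengths in m; the calibration is good to about 2 mm. The wrist camera is an equidistant fisheye: a pixel r from the principal point sees the ray r / f radians off the axis. A picture is of the moment at which its call begins.
- job.hand_in(): hands the job in, once; it reports no verdict.
The state is a dict: "time": time; "q": joint angles; "qd": joint speeds; "effort": joint torques, N m; "ee_pos": TCP position; "ee_rot": TCP orientation; "force": force on the tool from outside, world axes, zero at the start; "torque": the same for the moment, N m; "grip_width": finger opening in m.
Only numpy, scipy, OpenCV 4.12 (cv2) and the standard library are available. Lean on these libraries where they do the work, as an engineer would, in place of code of your own. Each camera call takes 0.05 s, during which the arm holds its last target.

## Working session

There is one attempt and no reset: what is moved stays moved. The work goes in short steps, Python scripts to look and compute and a tool call to move; the robot and the scene stay as the last step left them, time stands still between calls to the robot, and variables do not carry over. Pictures are saved under pics/ and viewed, and the job is handed in when it is done.

Besides the shell and the picture viewer there is one more tool, called after "Emit:" as a command line: name --pt "numbers of a row" for each row, then --argument value for the rest. servo_tool: Moves the arm, as the interface text tells. Its arguments: {"type":"object","properties":{"deltas":{"type":"array"}},"required":["deltas"]}

```bash
ls; mkdir -p pics; python3 - <<'E'
from plant import env,eyes,job
import cv2,numpy as np
s=env.observe();print({k:np.round(v,3).tolist() for k,v in s.items()})
for n in("scene","top","wrist"):
    f=eyes.grab_frame(n);cv2.imwrite(f"pics/{n}0.png",f["pixels"]);print(n,f["mtx"].round(1).tolist(),f["pose"].round(4).tolist())
    np.savez(f"pics/{n}0.npz",**f)
E
```

```text
pics
{'time': 0.0, 'q': [65.794, 5.262, 70.582, -0.0, 104.267, -3.249], 'qd': [0.1, -0.044, -0.012, 0.046, -0.027, 0.087], 'effort': [0.0, -44.646, -40.645, 0.07, 0.029, -0.0], 'ee_pos': [0.214, 0.56, 0.222], 'ee_rot': [[-0.934, 0.358, -0.001], [0.358, 0.934, -0.002], [0.0, -0.002, -1.0]], 'force': [0.356, 0.103, 0.146], 'torque': [0.035, -0.033, 0.01], 'grip_width': 0.088}
scene [[497.6, 0.0, 318.1], [0.0, 497.6, 239.0], [0.0, 0.0, 1.0]] [[-0.635, 0.4656, -0.6164, 1.2164], [0.7724, 0.3962, -0.4963, 0.5573], [0.0131, -0.7913, -0.6113, 0.7414], [0.0, 0.0, 0.0, 1.0]]
top [[525.3, 0.0, 314.3], [0.0, 525.3, 245.8], [0.0, 0.0, 1.0]] [[0.0044, -0.998, 0.0623, 0.5129], [-0.9999, -0.0036, 0.0134, 0.0502], [-0.0131, -0.0624, -0.998, 1.4298], [0.0, 0.0, 0.0, 1.0]]
wrist [[371.6, 0.0, 312.7], [0.0, 371.6, 236.4], [0.0, 0.0, 1.0]] [[0.3577, 0.9034, 0.2367, 0.1499], [0.9338, -0.3456, -0.0924, 0.585], [-0.0017, 0.254, -0.9672, 0.384], [0.0, 0.0, 0.0, 1.0]]
```

View pics/scene0.png

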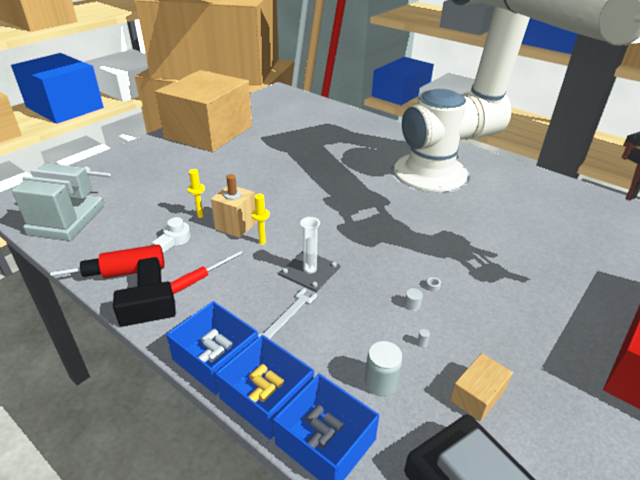

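View pics/top0.png

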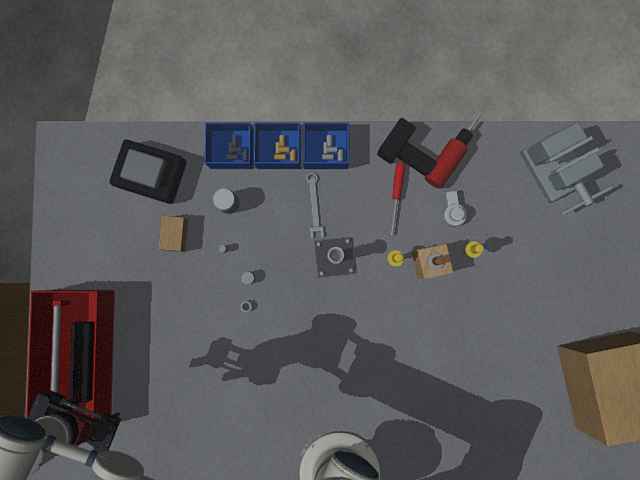

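View pics/wrist0.png

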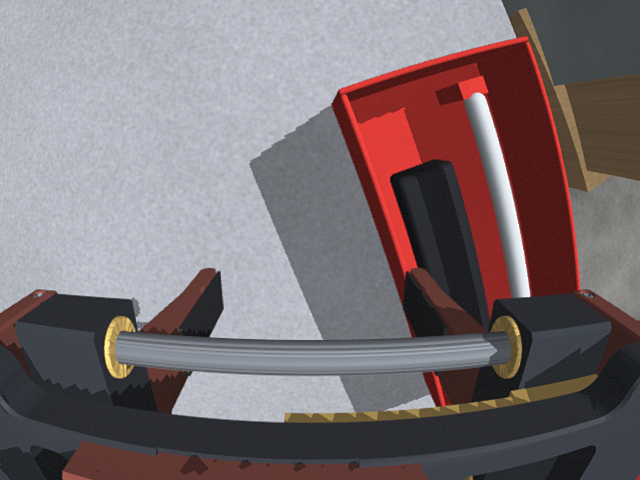

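```bash
cat > h.py <<'E'
import numpy as np,cv2
def ray(f,u,v,fish=False):
    K=f["mtx"];T=f["pose"];x=(u-K[0,2])/K[0,0];y=(v-K[1,2])/K[1,1]
    if fish:
        r=np.hypot(x,y);d=np.array([x/r*np.sin(r),y/r*np.sin(r),np.cos(r)]) if r>1e-9 else np.array([0,0,1.])
    else: d=np.array([x,y,1.]);d/=np.linalg.norm(d)
    return T[:3,3],T[:3,:3]@d
def plane(f,u,v,z,fish=False):
    o,d=ray(f,u,v,fish);return o+d*(z-o[2])/d[2]
def tri(rs):
    A=np.zeros((3,3));b=np.zeros(3)
    for o,d in rs:
        P=np.eye(3)-np.outer(d,d);A+=P;b+=P@o
    p=np.linalg.solve(A,b);return p,[np.linalg.norm((np.eye(3)-np.outer(d,d))@(p-o))*1e3 for o,d in rs]
def cloud(f):
    K=f["mtx"];T=f["pose"];v,u=np.mgrid[:480,:640];z=f["range_z"]
    P=np.stack([(u-K[0,2])/K[0,0]*z,(v-K[1,2])/K[1,1]*z,z],-1)
    return P@T[:3,:3].T+T[:3,3]
def proj(f,p,fish=False):
    T=f["pose"];K=f["mtx"];c=T[:3,:3].T@(np.asarray(p)-T[:3,3])
    if fish:
        r=np.arctan2(np.hypot(c[0],c[1]),c[2]);n=c[:2]/np.hypot(c[0],c[1])*r
    else:n=c[:2]/c[2]
    return K[0,0]*n[0]+K[0,2],K[1,1]*n[1]+K[1,2]
E
python3 - <<'E'
from h import *
t=dict(np.load('pics/top0.npz'));s=dict(np.load('pics/scene0.npz'))
for n,f,bx in(("top",t,(205,170,280,150)),("scene",s,(160,160,300,200))):
    x,y,w,h=bx
    cv2.imwrite(f'pics/{n}0c.png',cv2.resize(f["pixels"][y:y+h,x:x+w],None,fx=2.6,fy=2.6,interpolation=cv2.INTER_CUBIC))
C=cloud(t)
for n,(u,v) in dict(slim=(223,248),fat=(248,278),ring=(247,306),mag=(336,255),handle=(437,260),y1=(396,258),y2=(474,250),can=(223,200),bench=(280,330),stand=(446,270),plate=(325,245)).items():
    print(n,C[v,u].round(4))
C=cloud(s)
print('scene')
for n,(u,v) in dict(slim=(424,333),fat=(414,293),mag=(310,222),handle=(232,180),y1=(260,205),y2=(195,180)).items():
    print(n,C[v,u].round(4))
E
```

```text
slim [0.5935 0.3129 0.0312]
fat [0.5138 0.2448 0.0324]
ring [4.380e-01 2.511e-01 3.000e-04]
mag [0.5732 0.0127 0.0934]
handle [ 0.5596 -0.2326  0.1428]
y1 [ 0.5646 -0.1343  0.1313]
y2 [ 0.5859 -0.3304  0.1174]
can [0.7159 0.3062 0.0775]
bench [0.374  0.1609 0.0011]
stand [ 0.5363 -0.2679  0.0851]
plate [0.6043 0.0401 0.0036]
scene
slim [0.596  0.3168 0.0328]
fat [0.5099 0.2447 0.0285]
mag [0.5598 0.0057 0.1245]
handle [ 0.5622 -0.2311  0.1363]
y1 [ 0.5747 -0.1286  0.117 ]
y2 [ 0.5973 -0.3263  0.115 ]
```

View pics/top0c.png

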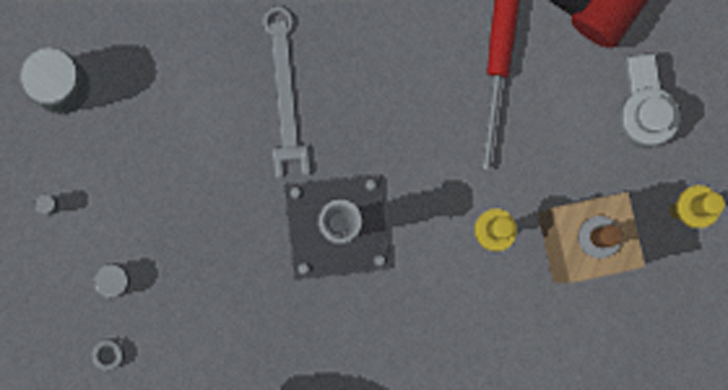

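View pics/scene0c.png

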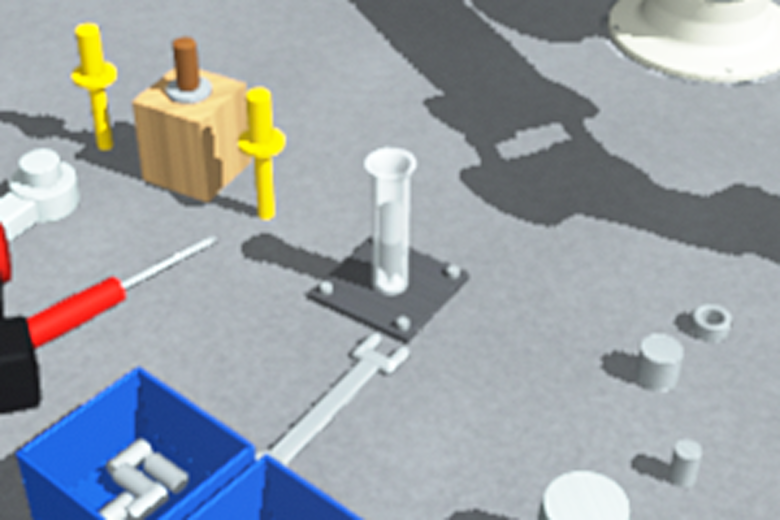

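Candidates for the roller: slim (top 223,248 / scene 424,338), fat (248,278 / 414,299), ring (247,306 / 433,284), and the pins in the bins (235,150; 332,150). I choose the slim one. Candidates for the rod: brown handle in the wooden block (437,260 / 232,187), and the yellow look-alikes (396,258; 474,250), which I leave alone.

```bash
python3 - <<'E'
from h import *
t=dict(np.load('pics/top0.npz'));s=dict(np.load('pics/scene0.npz'))
def blob(f,x0,y0,x1,y1,lo,hi):
    a=cv2.cvtColor(f["pixels"],cv2.COLOR_BGR2HSV)[y0:y1,x0:x1]
    m=cv2.inRange(a,np.array(lo),np.array(hi));n,l,st,c=cv2.connectedComponentsWithStats(m)
    i=1+np.argmax(st[1:,4]);return c[i]+[x0,y0],st[i]+[x0,y0,0,0,0]
for n,f,b in(("top",t,(212,238,238,260)),("scene",s,(412,322,436,352))):
    a=cv2.cvtColor(f["pixels"],cv2.COLOR_BGR2HSV)[b[1]:b[3],b[0]:b[2]];print(n);print(a[...,2])
# magazine mouth crops
cv2.imwrite('pics/m_top.png',cv2.resize(t["pixels"][225:285,305:465],None,fx=5,fy=5,interpolation=cv2.INTER_NEAREST))
cv2.imwrite('pics/m_sc.png',cv2.resize(s["pixels"][165:285,180:340],None,fx=5,fy=5,interpolation=cv2.INTER_NEAREST))
print('handle top',blob(t,420,245,455,275,(0,120,30),(14,255,255)),'scene',blob(s,220,165,245,205,(0,120,30),(14,255,255)))
E
```

```text
top
[[106 108 109 108 114 109 107 107 112 108 111 110 108 108 107 107 108 108
  109 110 107 106 111 110 112 111]
 [108 108 111 110 107 108 103 106 109 107 112 109 107 107 106 106 108 108
  109 108 110 108 106 107 109 106]
 [107 108 106 107 106 106 103 106 104 109 113 110 105 108 110 105 109 106
  106 108 111 111 113 110 112 113]
 [113 110 106 106 107 110 108 113 106 111 109 109 110 112 112 110 104 103
  108 109 109 111 108 112 112 112]
 [115 106 107 106 107 106 105 108 106 105 113 112 109 108 115 114 106 111
  107 108 105 112 110 114 112 116]
 [110 109 107 110 109 104 106 105 105 108 111 109 107 109 110 114 112 118
  113 112 109  81  86  86  80  92]
 [107 113 112 109 109 110 105 106 107 104  95 111 106 113 118 112  84  81
   86  88  80  65  71  68  63  71]
 [102 107 110 107 104 110 108 109 124 132 126 129 101  70  81  83  67  69
   69  71  67  70  71  73  71  70]
 [106 107 108 109 109 110 113 126 130 134 135 139 124  74  47  61  68  66
   70  74  71  77  68  76  72  69]
 [111 110 111 107 109  99  96 135 133 131 129 135 138 126  40  57  74  69
   65  73  70  72  73  74  68  64]
 [109 
[... 3800 characters left out ...]
83 186
  189 190 190 190 189 189]
 [188 193 193 193 193 190 188 187 180 178 180 185 189 195 192 184 182 182
  184 188 190 191 189 186]
 [191 195 193 189 188 187 190 191 191 190 187 180 180 193 190 188 184 181
  181 185 188 188 186 186]
 [190 193 191 191 187 188 191 193 194 192 187 184 188 193 193 189 187 185
  184 184 187 188 186 185]
 [186 188 189 191 188 188 190 193 194 193 188 186 189 190 191 190 189 189
  188 186 187 186 184 184]
 [189 185 184 186 189 190 191 190 190 189 186 184 186 187 187 189 191 191
  191 190 188 185 183 183]]
handle top (array([437.98214286, 260.73214286]), array([432, 257,  12,   8,  56])) scene (array([231.14492754, 184.72463768]), array([227, 175,   9,  20, 138]))
```

View pics/m_top.png

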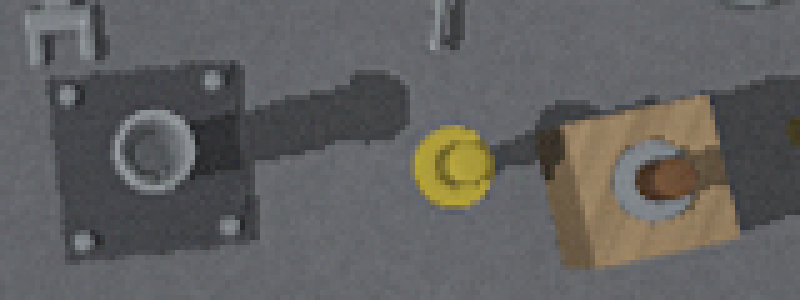

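View pics/m_sc.png

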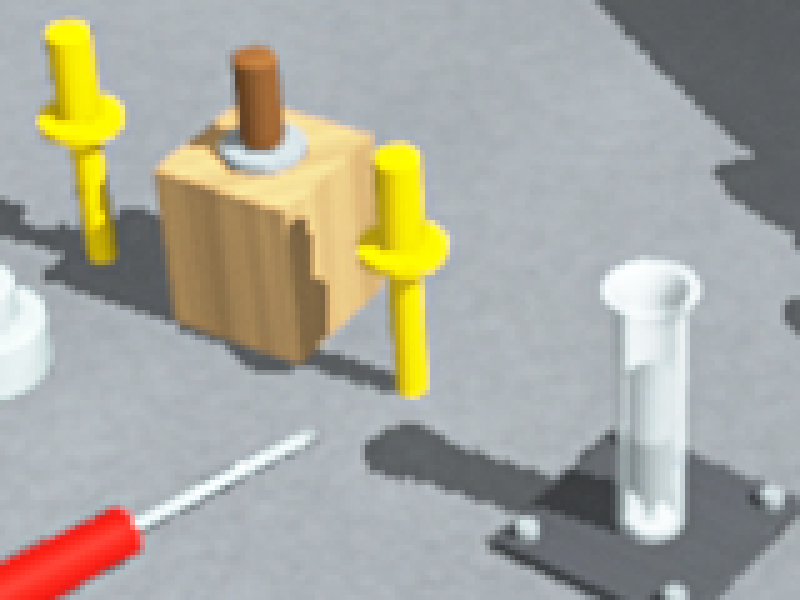

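```bash
python3 - <<'E'
from h import *
t=dict(np.load('pics/top0.npz'));s=dict(np.load('pics/scene0.npz'))
for n,a,b,z in(("slim",(222,247.6),(424.4,332.4),.032),("mouth",(335.8,255.2),(310,222.6),.135),("rodtop",(439.5,260.7),(231,176.2),.144),("flange",(435.9,261),(232.4,194.3),.096)):
    p,e=tri([ray(t,*a),ray(s,*b)]);print(n,p.round(4),np.round(e,1),plane(t,*a,z).round(4),plane(s,*b,z).round(4))
# plate center from corner screws (crop)
c=np.array([(67,94),(213,79),(229,225),(84,241)])/5+[305,225]
P=np.array([plane(t,u,v,.010) for u,v in c]);print('plate',P.mean(0),P.round(3).tolist())
c=np.array([(565,127),(711,95),(740,237),(595,268)])/5+[305,225]
P=np.array([plane(t,u,v,.09) for u,v in c]);print('stand',P.mean(0),P.round(3).tolist())
E
```

```text
slim [0.5942 0.316  0.0324] [0.7 0.7] [0.5946 0.3155 0.032 ] [0.5934 0.3164 0.032 ]
mouth [0.5707 0.0145 0.1331] [0.3 0.3] [0.5708 0.0144 0.135 ] [0.5726 0.0165 0.135 ]
rodtop [ 0.5579 -0.2388  0.1416] [0.2 0.2] [ 0.5579 -0.2384  0.144 ] [ 0.5604 -0.2355  0.144 ]
flange [ 0.5585 -0.2407  0.091 ] [0.6 0.6] [ 0.5588 -0.2401  0.096 ] [ 0.5632 -0.234   0.096 ]
plate [0.57169582 0.01401226 0.01      ] [[0.607, 0.058, 0.01], [0.616, -0.021, 0.01], [0.537, -0.03, 0.01], [0.528, 0.049, 0.01]]
stand [ 0.55817581 -0.24050164  0.09      ] [[0.586, -0.196, 0.09], [0.602, -0.271, 0.09], [0.53, -0.284, 0.09], [0.514, -0.211, 0.09]]
```

Emit:
servo_tool --pt "38 -24 0 0 0 0 1" --pt "76 -49 0 0 0 0 1" --pt "114 -73 0 0 0 0 1" --pt "152 -98 0 0 0 0 1" --pt "190 -122 0 0 0 0 1"

```text
time: 0.65
ee_pos: [0.4058, 0.4371, 0.2224]
ee_rot: [[-0.934, 0.358, -0.0], [0.358, 0.934, -0.0], [0.0, -0.0, -1.0]]
force: [0.5, 0.2, -0.2]
grip_width: 0.0879
```

Emit:
servo_tool --pt "38 -24 0 0 0 0 1" --pt "76 -49 -25 0 0 0 1" --pt "114 -73 -50 0 0 0 1" --pt "152 -98 -75 0 0 0 1" --pt "190 -122 -100 0 0 0 1"

```text
time: 1.15
ee_pos: [0.5909, 0.3181, 0.1246]
ee_rot: [[-0.934, 0.358, -0.0], [0.358, 0.934, -0.0], [0.0, -0.0, -1.0]]
force: [0.3, 0.7, -0.7]
grip_width: 0.0879
```

Emit:
servo_tool --pt "0 0 0 0 0 0 0.6" --pt "0 0 0 0 0 0 0.6"

```text
time: 1.35
ee_pos: [0.5896, 0.3184, 0.124]
ee_rot: [[-0.933, 0.36, -0.003], [0.36, 0.933, -0.001], [0.003, -0.002, -1.0]]
force: [-0.3, 0.5, 0.1]
grip_width: 0.0749
```

```bash
python3 - <<'E'
from h import *
from plant import env,eyes
f=eyes.grab_frame("wrist");cv2.imwrite("pics/w1.png",f["pixels"]);np.savez('pics/w1.npz',**f)
print(f["pose"].round(4).tolist())
print('slim top proj',proj(f,(.5942,.316,.032),True))
E
```

```text
[[0.3595, 0.9033, 0.2339, 0.5254], [0.9331, -0.3474, -0.0924, 0.3434], [-0.0022, 0.2515, -0.9679, 0.2865], [0.0, 0.0, 0.0, 1.0]]
slim top proj (np.float64(312.2701724694458), np.float64(247.0636348341376))
```

View pics/w1.png

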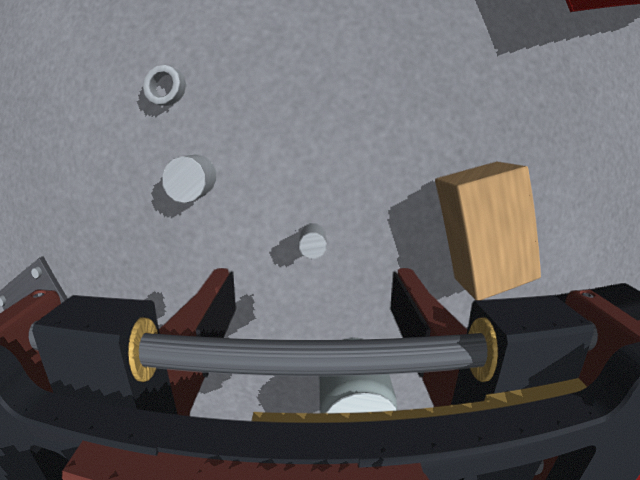

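The wrist view shows the slim roller's top face at (313,245), the fat one at (184,180), the ring at (161,86), so the small one is right. The projection predicted (312,247), within 2 px.

```bash
python3 - <<'E'
from h import *
f=dict(np.load('pics/w1.npz'));t=dict(np.load('pics/top0.npz'));s=dict(np.load('pics/scene0.npz'))
im=f["pixels"][215:275,270:350];cv2.imwrite('pics/w1c.png',cv2.resize(im,None,fx=8,fy=8,interpolation=cv2.INTER_NEAREST))
g=cv2.cvtColor(f["pixels"],cv2.COLOR_BGR2GRAY)[225:270,290:340]
n,l,st,c=cv2.connectedComponentsWithStats((g>185).astype(np.uint8));print(st[1:][st[1:,4]>50],c[1:][st[1:,4]>50]+[290,225])
p=plane(f,313,245,.032,True);print(p)
print(tri([ray(f,313,245,True),ray(t,222,247.6),ray(s,424.4,332.4)]))
from plant import env
print(env.observe()['ee_pos'])
E
```

```text
[] []
[0.59295881 0.31703546 0.032     ]
(array([0.59367918, 0.31629802, 0.03157655]), [np.float64(0.8946803536329391), np.float64(1.1496864421367285), np.float64(0.4621566361225398)])
[0.58942718 0.31958461 0.12573769]
```

View pics/w1c.png

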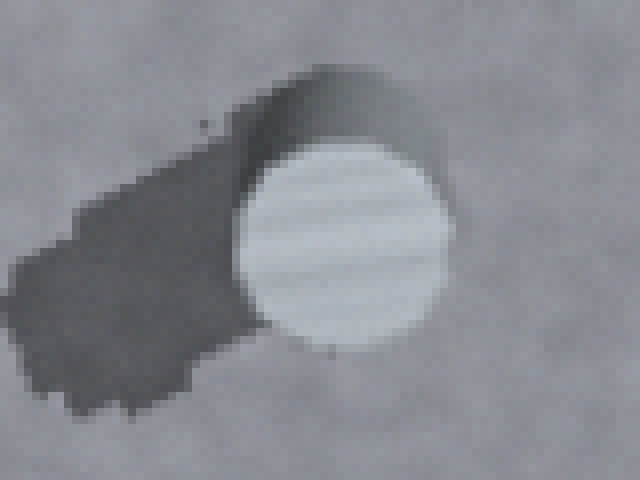

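Emit:
servo_tool --pt "3.5 -2 -20 0 0 0 0.6" --pt "3.5 -2 -55 0 0 0 0.6" --pt "3.5 -2 -85 0 0 0 0.6" --pt "3.5 -2 -105 0 0 0 0.6" --pt "3.5 -2 -115 0 0 0 0.6"

```text
time: 1.9
ee_pos: [0.5916, 0.3187, 0.01]
ee_rot: [[-0.935, 0.356, -0.001], [0.356, 0.935, -0.0], [0.001, -0.001, -1.0]]
force: [-0.7, -0.4, -0.3]
grip_width: 0.0524
```

Emit:
servo_tool --pt "0 0 0 0 0 0 0.6" --pt "0 0 0 0 0 0 0.6"

```text
time: 2.1
ee_pos: [0.5936, 0.3185, 0.013]
ee_rot: [[-0.934, 0.357, 0.002], [0.357, 0.934, 0.001], [-0.002, 0.002, -1.0]]
force: [0.3, -0.0, 0.2]
grip_width: 0.0528
```

```bash
python3 - <<'E'
from h import *
from plant import env,eyes
f=eyes.grab_frame("wrist");cv2.imwrite("pics/w2.png",f["pixels"]);print(env.observe()['ee_pos'])
E
```

```text
[0.59402896 0.31842017 0.01344799]
```

View pics/w2.png

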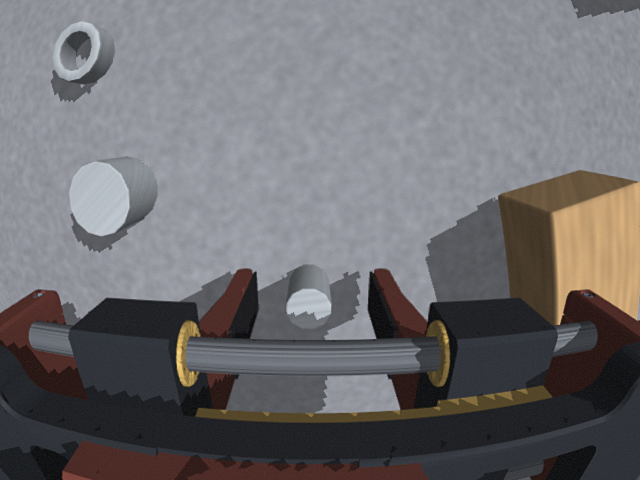

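The roller stands between the fingers at (308,300), nearly centred. I lower it 3 mm and close.

Emit:
servo_tool --pt "-0.5 -1.5 -3 0 0 0 0.6" --pt "-0.5 -1.5 -3 0 0 0 0.2" --pt "-0.5 -1.5 -3 0 0 0 0.1" --pt "-0.5 -1.5 -3 0 0 0 0.1" --pt "-0.5 -1.5 -3 0 0 0 0.1"

```text
time: 2.65
ee_pos: [0.5928, 0.3159, 0.008]
ee_rot: [[-0.934, 0.358, 0.0], [0.358, 0.934, 0.0], [-0.0, 0.0, -1.0]]
force: [-0.1, -0.1, -0.5]
grip_width: 0.0238
```

Emit:
servo_tool --pt "0 0 0 0 0 0 0.1" --pt "0 0 0 0 0 0 0.1" --pt "0 0 0 0 0 0 0.1"

```text
time: 2.95
ee_pos: [0.5928, 0.3159, 0.0079]
ee_rot: [[-0.934, 0.358, 0.0], [0.358, 0.934, 0.0], [-0.0, 0.0, -1.0]]
force: [0.9, -0.3, 0.1]
grip_width: 0.0194
```

Emit:
servo_tool --pt "0 0 20 0 0 0 0.1" --pt "0 0 60 0 0 0 0.1" --pt "0 0 100 0 0 0 0.1" --pt "0 0 140 0 0 0 0.1" --pt "0 0 170 0 0 0 0.1"

```text
time: 3.45
ee_pos: [0.593, 0.3161, 0.181]
ee_rot: [[-0.934, 0.358, 0.002], [0.358, 0.934, 0.001], [-0.002, 0.002, -1.0]]
force: [-0.2, 0.3, 0.2]
grip_width: 0.0196
```

```bash
python3 - <<'E'
from h import *
from plant import env,eyes
f=eyes.grab_frame("wrist");cv2.imwrite("pics/w3.png",f["pixels"]);np.savez('pics/w3.npz',**f);s=env.observe();print(s['ee_pos'],s['grip_width'])
E
```

```text
[0.59423124 0.31669037 0.18693655] 0.01939268426382985
```

View pics/w3.png

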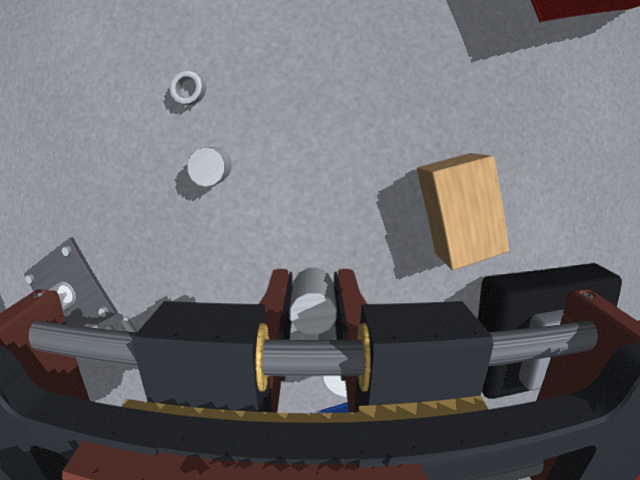

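Roller is held (opening 19.4 mm), seen at (313,310) upright between the pads. Now to the magazine.

Emit:
servo_tool --pt "2 -30 0 0 0 0 0.1" --pt "4 -75 0 0 0 0 0.1" --pt "8 -120 0 0 0 0 0.1" --pt "12 -165 0 0 0 0 0.1" --pt "20 -205 0 0 0 0 0.1"

```text
time: 4.0
ee_pos: [0.6123, 0.109, 0.1774]
ee_rot: [[-0.934, 0.358, -0.0], [0.358, 0.934, -0.0], [0.0, -0.0, -1.0]]
force: [0.1, 0.0, 0.1]
grip_width: 0.0193
```

Emit:
servo_tool --pt "0 -25 0 0 0 0 0.1" --pt "0 -40 0 0 0 0 0.1" --pt "0 -40 0 0 0 0 0.1"

```text
time: 4.3
ee_pos: [0.6126, 0.0694, 0.1774]
ee_rot: [[-0.933, 0.36, -0.001], [0.36, 0.933, -0.0], [0.0, -0.0, -1.0]]
force: [0.3, 0.1, -1.1]
grip_width: 0.0193
```

```bash
python3 - <<'E'
from h import *
from plant import env,eyes
f=eyes.grab_frame("wrist");cv2.imwrite("pics/w4.png",f["pixels"]);np.savez('pics/w4.npz',**f);s=env.observe();print(s['ee_pos'],s['grip_width'],proj(f,(.571,.0145,.135),True))
E
```

```text
[0.61261163 0.07090653 0.17753711] 0.019387662857041438 (np.float64(199.82339937787367), np.float64(230.4426099821597))
```

View pics/w4.png

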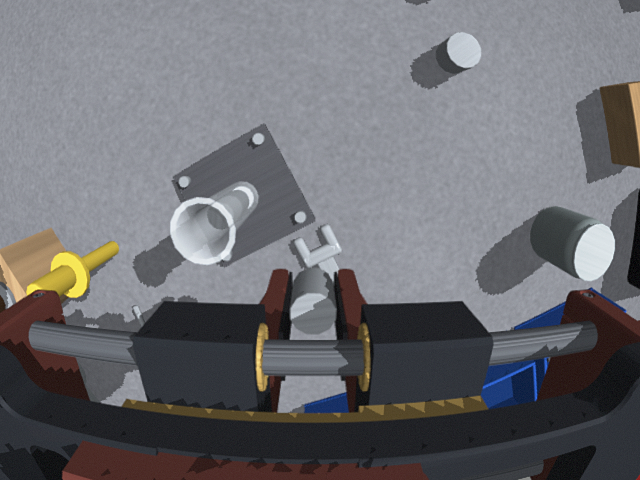

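The flared mouth is at (203,231), predicted (200,230).

```bash
python3 - <<'E'
from h import *
f=dict(np.load('pics/w4.npz'));t=dict(np.load('pics/top0.npz'));s=dict(np.load('pics/scene0.npz'))
cv2.imwrite('pics/w4c.png',cv2.resize(f["pixels"][190:270,160:250],None,fx=7,fy=7,interpolation=cv2.INTER_NEAREST))
for q in((203,231),(204,231),(203,232)):
    print(plane(f,*q,.135,True),tri([ray(f,*q,True),ray(t,335.8,255.2),ray(s,310,222.6)]))
E
```

```text
[0.57202018 0.0161953  0.135     ] (array([0.57139591, 0.01504746, 0.13351138]), [np.float64(0.9802511310815782), np.float64(0.910590768698173), np.float64(0.35105524684269934)])
[0.57224472 0.01677263 0.135     ] (array([0.57151375, 0.01526008, 0.13351234]), [np.float64(1.2921831925573086), np.float64(1.152035563466693), np.float64(0.3597208958032507)])
[0.57256624 0.01593654 0.135     ] (array([0.57162252, 0.01505639, 0.13376016]), [np.float64(1.1651316056013665), np.float64(1.070586216370899), np.float64(0.46263773818010695)])
```

View pics/w4c.png

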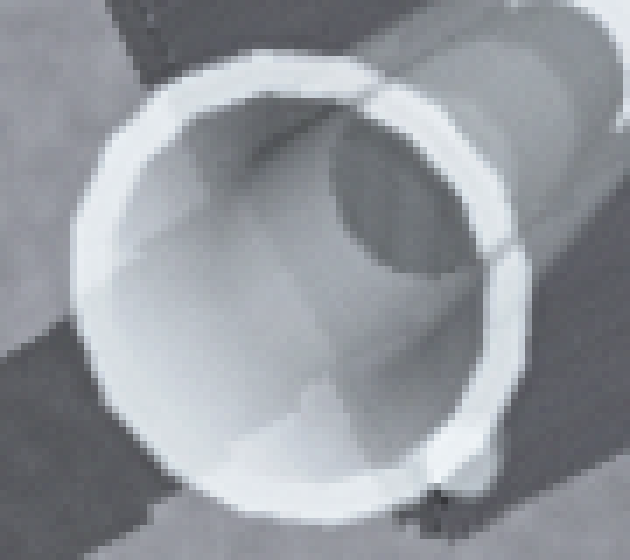

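Emit:
servo_tool --pt "-15 -20 0 0 0 0 0.1" --pt "-30 -42 0 0 0 0 0.1" --pt "-41 -55 0 0 0 0 0.1" --pt "-41 -55 0 0 0 0 0.1" --pt "-41 -55 0 0 0 0 0.1"

```text
time: 4.85
ee_pos: [0.572, 0.0174, 0.178]
ee_rot: [[-0.934, 0.357, 0.001], [0.357, 0.934, 0.001], [-0.0, 0.001, -1.0]]
force: [-0.0, -0.1, 0.1]
grip_width: 0.0194
```

```bash
python3 - <<'E'
from h import *
from plant import env,eyes
f=eyes.grab_frame("wrist");cv2.imwrite("pics/w5.png",f["pixels"]);
P=[]
for i in range(4):
    g=eyes.grab_frame("scene");P.append(env.observe()['ee_pos'])
print(np.round(P,4))
cv2.imwrite("pics/s5.png",cv2.resize(g["pixels"][140:300,240:400],None,fx=3.7,fy=3.7,interpolation=cv2.INTER_CUBIC))
g=eyes.grab_frame("top")
cv2.imwrite("pics/t5.png",cv2.resize(g["pixels"][200:300,270:400],None,fx=4,fy=4,interpolation=cv2.INTER_CUBIC))
E
```

```text
[[0.5721 0.0174 0.1777]
 [0.5721 0.0172 0.1777]
 [0.5721 0.0171 0.1777]
 [0.572  0.0168 0.1776]]
```

View pics/w5.png

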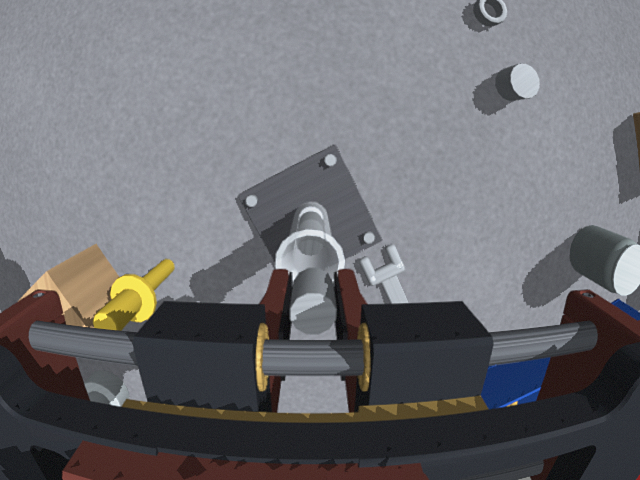

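View pics/s5.png

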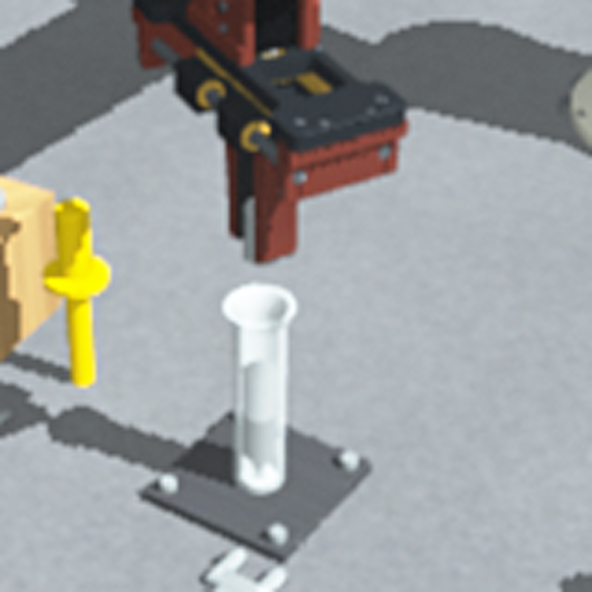

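Roller sits over the mouth: in the wrist view the mouth (310,255) lies straight below the roller (313,310). Now I lower it into the flare.

Emit:
servo_tool --pt "-0.5 -1.5 -12 0 0 0 0.1" --pt "-0.5 -1.5 -24 0 0 0 0.1" --pt "-0.5 -1.5 -32 0 0 0 0.1" --pt "-0.5 -1.5 -36 0 0 0 0.1" --pt "-0.5 -1.5 -38 0 0 0 0.1"

```text
time: 5.65
ee_pos: [0.5708, 0.0144, 0.1388]
ee_rot: [[-0.934, 0.358, -0.001], [0.358, 0.934, 0.0], [0.001, -0.0, -1.0]]
force: [0.7, -0.4, -0.4]
grip_width: 0.0196
```

Emit:
servo_tool --pt "0 0 0 0 0 0 0.1" --pt "0 0 0 0 0 0 0.1"

```text
time: 5.85
ee_pos: [0.5714, 0.0144, 0.1403]
ee_rot: [[-0.934, 0.358, 0.001], [0.358, 0.934, -0.0], [-0.001, 0.0, -1.0]]
force: [-0.1, 0.9, -0.9]
grip_width: 0.0193
```

```bash
python3 - <<'E'
from h import *
from plant import env,eyes
f=eyes.grab_frame("wrist");cv2.imwrite("pics/w6.png",f["pixels"][150:400,160:480]);
g=eyes.grab_frame("scene");print(env.observe()['ee_pos'],env.observe()['force'])
cv2.imwrite("pics/s6.png",cv2.resize(g["pixels"][140:300,240:400],None,fx=3.7,fy=3.7,interpolation=cv2.INTER_CUBIC))
E
```

```text
[0.57148306 0.01443061 0.14048594] [ 0.62527827 -0.36098872 -0.68477901]
```

View pics/w6.png

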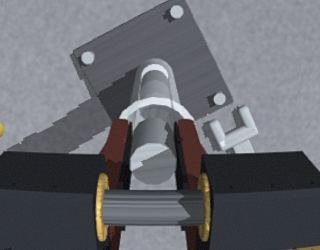

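View pics/s6.png

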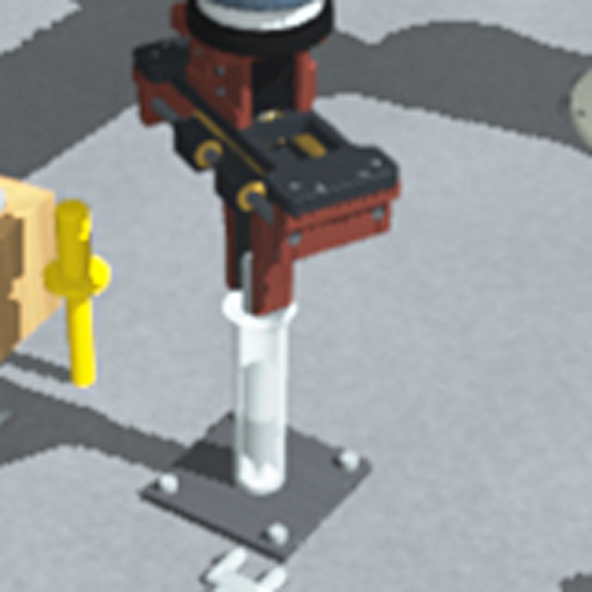

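Emit:
servo_tool --pt "0 0.5 -2.5 0 0 0 0.1" --pt "0 0.5 -2.5 0 0 0 0.1" --pt "0 0.5 -2.5 0 0 0 0.4" --pt "0 0.5 -2.5 0 0 0 0.4" --pt "0 0.5 -2.5 0 0 0 0.4"

```text
time: 6.45
ee_pos: [0.5713, 0.0149, 0.1376]
ee_rot: [[-0.934, 0.358, 0.0], [0.358, 0.934, -0.0], [-0.0, 0.0, -1.0]]
force: [0.0, 0.0, 0.5]
grip_width: 0.0347
```

Emit:
servo_tool --pt "0 0 15 0 0 0 0.4" --pt "0 0 35 0 0 0 0.4" --pt "5 5 70 0 0 0 0.4" --pt "20 20 90 0 0 0 0.4" --pt "40 55 90 0 0 0 0.4"

```text
time: 6.95
ee_pos: [0.6129, 0.0686, 0.2344]
ee_rot: [[-0.933, 0.361, 0.01], [0.361, 0.933, -0.0], [-0.009, 0.003, -1.0]]
force: [0.9, -0.5, -0.2]
grip_width: 0.0351
```

```bash
python3 - <<'E'
from h import *
from plant import env,eyes
f=eyes.grab_frame("wrist");cv2.imwrite("pics/w7.png",cv2.resize(f["pixels"][130:330,120:380],None,fx=3,fy=3,interpolation=cv2.INTER_CUBIC));
g=eyes.grab_frame("scene");print(env.observe()['ee_pos'],env.observe()['force'])
cv2.imwrite("pics/s7.png",cv2.resize(g["pixels"][140:300,240:400],None,fx=3.7,fy=3.7,interpolation=cv2.INTER_CUBIC))
E
```

```text
[0.61267154 0.07309364 0.22873687] [ 0.41185484  0.31854568 -1.23113096]
```

View pics/w7.png

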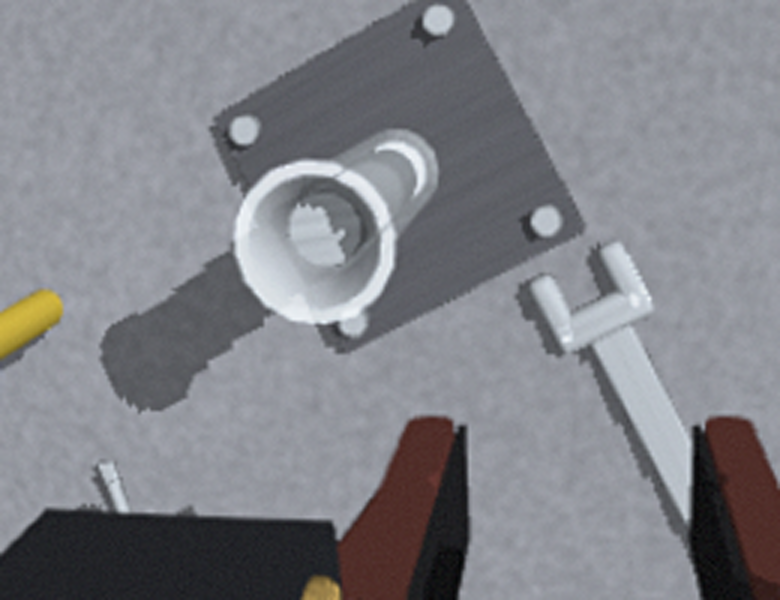

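View pics/s7.png

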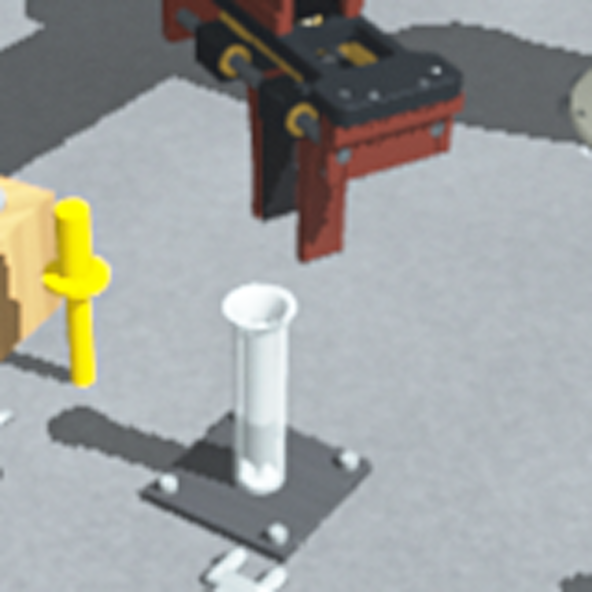

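Roller is in the tube, its top just below the flare at crop (325,230), and the scene view shows the column now filled up to the flare. Now to the rod, turning the jaws along x.

Emit:
servo_tool --pt "-5 -31 0 0 0 -0.12 0.6" --pt "-11 -62 0 0 0 -0.24 0.6" --pt "-16 -93 0 0 0 -0.36 0.6" --pt "-22 -125 0 0 0 -0.48 0.6" --pt "-27 -156 0 0 0 -0.6 0.6"

```text
time: 7.55
ee_pos: [0.5834, -0.0877, 0.2283]
ee_rot: [[-0.565, 0.825, 0.0], [0.825, 0.565, -0.0], [-0.001, 0.0, -1.0]]
force: [0.1, 0.3, -0.2]
grip_width: 0.0524
```

Emit:
servo_tool --pt "-5 -31 0 0 0 -0.12 0.6" --pt "-11 -62 0 0 0 -0.24 0.6" --pt "-16 -93 0 0 0 -0.36 0.6" --pt "-22 -125 0 0 0 -0.48 0.6" --pt "-27 -156 0 0 0 -0.6 0.6"

```text
time: 8.05
ee_pos: [0.5563, -0.2437, 0.2283]
ee_rot: [[0.0, 1.0, 0.0], [1.0, -0.0, -0.0], [-0.0, 0.0, -1.0]]
force: [0.4, 0.8, -0.2]
grip_width: 0.053
```

Emit:
servo_tool --pt "0 0 0 0 0 0 0.6" --pt "0 0 0 0 0 0 0.6"

```text
time: 8.25
ee_pos: [0.5567, -0.2426, 0.2278]
ee_rot: [[-0.005, 1.0, 0.0], [1.0, 0.005, 0.0], [0.0, 0.0, -1.0]]
force: [0.3, -0.5, -0.6]
grip_width: 0.0529
```

```bash
python3 - <<'E'
from h import *
from plant import env,eyes
f=eyes.grab_frame("wrist");cv2.imwrite("pics/w8.png",f["pixels"]);np.savez('pics/w8.npz',**f);s=env.observe();print(s['ee_pos'],s['ee_rot'].round(3).tolist(),s['grip_width'],proj(f,(.558,-.2395,.144),True),proj(f,(.558,-.2395,.096),True))
E
```

```text
[ 0.55700038 -0.24182486  0.22782776] [[-0.006, 1.0, 0.0], [1.0, 0.006, 0.0], [0.0, 0.0, -1.0]] 0.052534960735380255 (np.float64(314.73661804082576), np.float64(238.23560739557328)) (np.float64(314.4511922148937), np.float64(222.89825341085702))
```

View pics/w8.png

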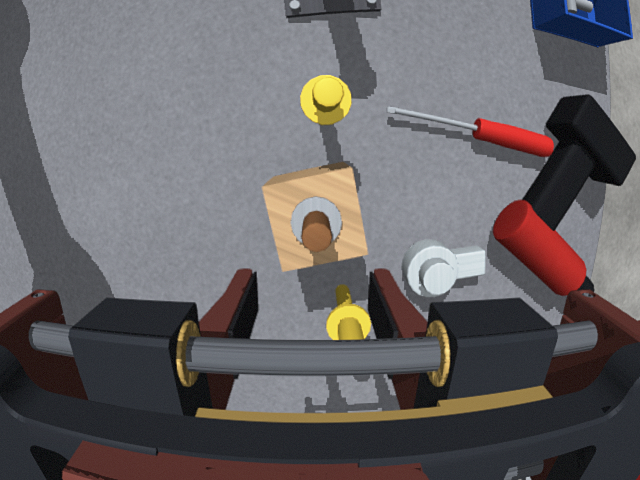

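The handle top is at (316,237) and the flange at (316,222), as predicted within 2 px. The yellow look-alikes are at (326,93) and (349,328), clear of the fingers.

```bash
python3 - <<'E'
from h import *
f=dict(np.load('pics/w8.npz'));t=dict(np.load('pics/top0.npz'));s=dict(np.load('pics/scene0.npz'))
cv2.imwrite('pics/w8c.png',cv2.resize(f["pixels"][180:270,270:370],None,fx=6,fy=6,interpolation=cv2.INTER_NEAREST))
q=(316.3,237);print(plane(f,*q,.144,True),tri([ray(f,*q,True),ray(t,439.5,260.7),ray(s,231,176.2)]))
q=(316.2,222);print(plane(f,*q,.096,True),tri([ray(f,*q,True),ray(t,435.9,261),ray(s,232.4,194.3)]))
E
```

```text
[ 0.55906564 -0.23861804  0.144     ] (array([ 0.55833335, -0.23881499,  0.14189213]), [np.float64(0.8309478698645477), np.float64(0.3529490473419525), np.float64(0.5954659675598591)])
[ 0.55941306 -0.23874617  0.096     ] (array([ 0.55897938, -0.2401848 ,  0.09145829]), [np.float64(0.6389861363036409), np.float64(0.8877111444695303), np.float64(0.6496508532036056)])
```

View pics/w8c.png

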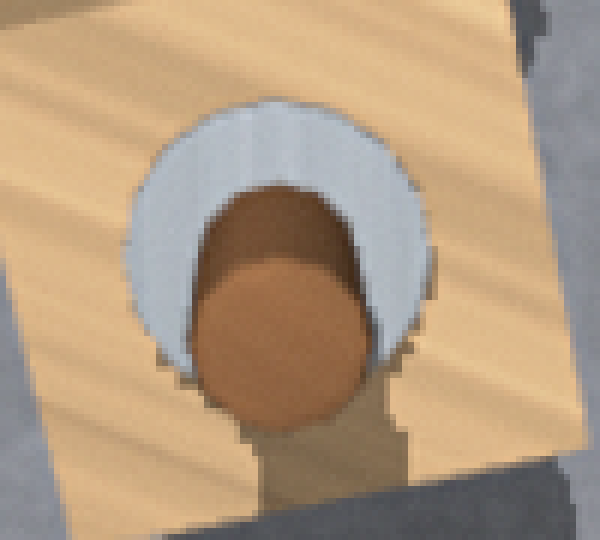

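Emit:
servo_tool --pt "2 2.5 -35 0 0 0 0.6" --pt "2 2.5 -75 0 0 0 0.6" --pt "2 2.5 -105 0 0 0 0.6" --pt "2 2.5 -120 0 0 0 0.6" --pt "2 2.5 -127 0 0 0 0.6"

```text
time: 8.8
ee_pos: [0.5589, -0.2383, 0.099]
ee_rot: [[-0.007, 1.0, -0.002], [1.0, 0.007, 0.001], [0.001, -0.002, -1.0]]
force: [0.3, 0.2, -0.8]
grip_width: 0.053
```

Emit:
servo_tool --pt "0 0 0 0 0 0 0.6" --pt "0 0 0 0 0 0 0.6"

```text
time: 9.0
ee_pos: [0.5601, -0.2397, 0.1026]
ee_rot: [[-0.006, 1.0, 0.003], [1.0, 0.006, -0.001], [-0.001, 0.003, -1.0]]
force: [0.2, 0.3, -0.0]
grip_width: 0.0524
```

```bash
python3 - <<'E'
from h import *
from plant import env,eyes
f=eyes.grab_frame("wrist");cv2.imwrite("pics/w9.png",f["pixels"]);
g=eyes.grab_frame("scene");s=env.observe();print(s['ee_pos'],s['force'])
cv2.imwrite("pics/s9.png",cv2.resize(g["pixels"][120:270,150:330],None,fx=4,fy=4,interpolation=cv2.INTER_CUBIC))
E
```

```text
[ 0.56013929 -0.2399591   0.10263325] [-0.41295292 -0.41410862 -0.47608329]
```

View pics/w9.png

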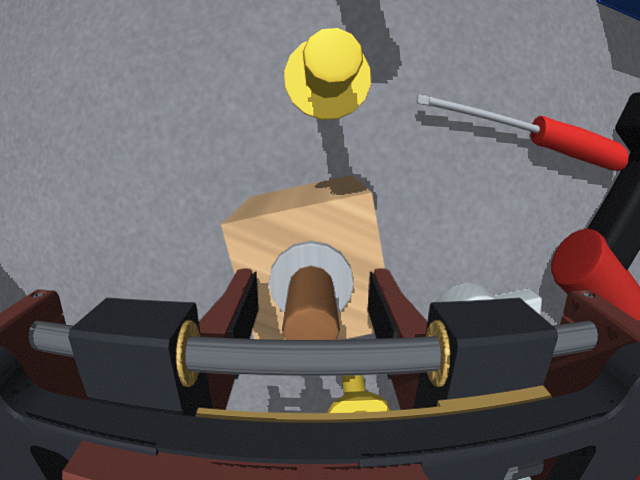

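View pics/s9.png

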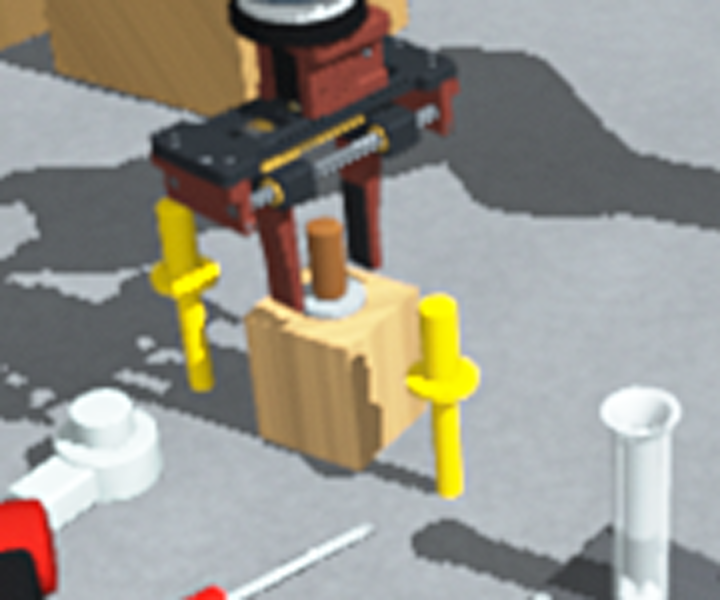

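The handle is centred between the fingers (313,300) and they are clear of the flange. I lower 5 mm and close.

Emit:
servo_tool --pt "-0.5 0.5 -2.5 0 0 0 0.6" --pt "-0.5 0.5 -5 0 0 0 0.6" --pt "-0.5 0.5 -5 0 0 0 0.6"

```text
time: 9.4
ee_pos: [0.5585, -0.239, 0.095]
ee_rot: [[-0.005, 1.0, -0.0], [1.0, 0.005, 0.0], [0.0, -0.0, -1.0]]
force: [-0.8, 0.2, -0.3]
grip_width: 0.0526
```

Emit:
servo_tool --pt "0 0 0 0 0 0 0.1" --pt "0 0 0 0 0 0 0.1" --pt "0 0 0 0 0 0 0.1" --pt "0 0 0 0 0 0 0.1" --pt "0 0 0 0 0 0 0.1"

```text
time: 9.9
ee_pos: [0.5582, -0.2393, 0.0964]
ee_rot: [[-0.005, 1.0, -0.001], [1.0, 0.005, -0.001], [-0.001, -0.001, -1.0]]
force: [-2.8, 0.2, 5.4]
grip_width: 0.0214
```

Emit:
servo_tool --pt "0 0 0 0 0 0 0.1" --pt "0 0 0 0 0 0 0.1"

```text
time: 10.1
ee_pos: [0.5581, -0.2393, 0.0963]
ee_rot: [[-0.005, 1.0, -0.001], [1.0, 0.005, -0.001], [-0.001, -0.001, -1.0]]
force: [-3.1, -0.5, 5.5]
grip_width: 0.0217
```

Gripped, fingers resting on the flange with 5 N. Lifting straight up.

Emit:
servo_tool --pt "0 0 8 0 0 0 0.1" --pt "0 0 25 0 0 0 0.1" --pt "0 0 50 0 0 0 0.1" --pt "0 0 80 0 0 0 0.1" --pt "0 0 115 0 0 0 0.1"

```text
time: 10.6
ee_pos: [0.5582, -0.2388, 0.2112]
ee_rot: [[-0.005, 1.0, -0.002], [1.0, 0.005, 0.001], [0.001, -0.002, -1.0]]
force: [0.3, -0.7, -2.3]
grip_width: 0.0215
```

Emit:
servo_tool --pt "0 0 30 0 0 0 0.1" --pt "0 0 48 0 0 0 0.1" --pt "0 0 48 0 0 0 0.1"

```text
time: 10.9
ee_pos: [0.5595, -0.2394, 0.2632]
ee_rot: [[-0.005, 1.0, 0.006], [1.0, 0.005, -0.003], [-0.003, 0.006, -1.0]]
force: [-0.3, -0.3, -2.2]
grip_width: 0.0217
```

```bash
python3 - <<'E'
from h import *
from plant import env,eyes
f=eyes.grab_frame("wrist");cv2.imwrite("pics/w10.png",f["pixels"]);np.savez('pics/w10.npz',**f)
g=eyes.grab_frame("scene");np.savez('pics/s10.npz',**g);s=env.observe();print(s['ee_pos'],s['force'],s['grip_width'],s['ee_rot'])
cv2.imwrite("pics/s10.png",cv2.resize(g["pixels"][70:250,150:330],None,fx=3.3,fy=3.3,interpolation=cv2.INTER_CUBIC))
E
```

```text
[ 0.55873306 -0.23906347  0.25837975] [ 0.3617782  -0.14899405 -2.91709428] 0.02205936912728558 [[-5.04551969e-03  9.99987256e-01  1.72720694e-04]
 [ 9.99987266e-01  5.04553800e-03 -1.05729555e-04]
 [-1.06599677e-04  1.72185034e-04 -9.99999979e-01]]
```

View pics/w10.png

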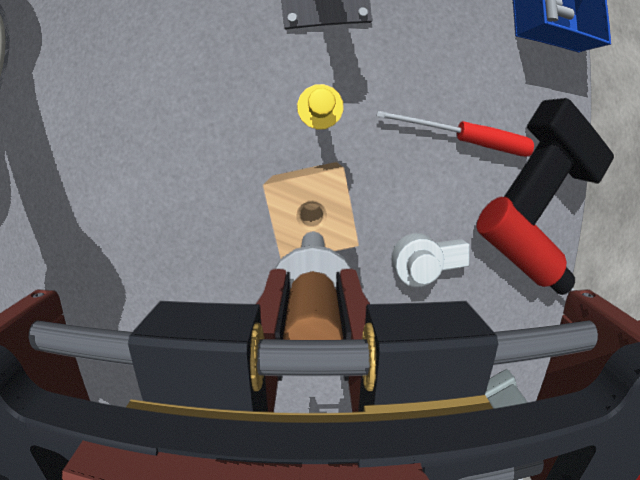

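View pics/s10.png

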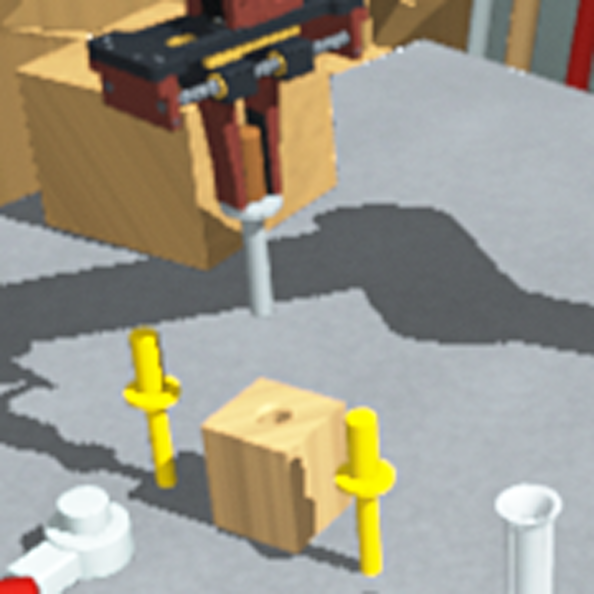

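The rod hangs upright in the grip; the empty hole shows at wrist (312,213). Moving over the magazine.

Emit:
servo_tool --pt "1 20 0 0 0 0 0.1" --pt "3 55 0 0 0 0 0.1" --pt "5 95 0 0 0 0 0.1" --pt "7 135 0 0 0 0 0.1" --pt "9 175 0 0 0 0 0.1"

```text
time: 11.5
ee_pos: [0.5669, -0.0625, 0.256]
ee_rot: [[-0.005, 1.0, -0.004], [1.0, 0.005, 0.001], [0.001, -0.004, -1.0]]
force: [-0.2, -0.7, -1.9]
grip_width: 0.0216
```

Emit:
servo_tool --pt "1 35 0 0 0 0 0.1" --pt "2 60 0 0 0 0 0.1" --pt "4 74 0 0 0 0 0.1" --pt "4 79 0 0 0 0 0.1" --pt "4 79 0 0 0 0 0.1"

```text
time: 12.0
ee_pos: [0.5716, 0.0148, 0.2574]
ee_rot: [[-0.005, 1.0, -0.002], [1.0, 0.005, -0.0], [-0.0, -0.002, -1.0]]
force: [0.2, 0.4, -2.7]
grip_width: 0.0214
```

```bash
python3 - <<'E'
from h import *
from plant import env,eyes
f=eyes.grab_frame("wrist");cv2.imwrite("pics/w11.png",f["pixels"]);np.savez('pics/w11.npz',**f)
g=eyes.grab_frame("scene");np.savez('pics/s11.npz',**g);s=env.observe();print(s['ee_pos'],s['force'],s['grip_width'])
cv2.imwrite("pics/s11.png",cv2.resize(g["pixels"][80:280,220:400],None,fx=3,fy=3,interpolation=cv2.INTER_CUBIC))
p=s['ee_pos'].copy();p[2]-=.086;print(proj(g,p),proj(f,p,True),proj(f,(.5715,.0153,.135),True))
g=eyes.grab_frame("top");cv2.imwrite("pics/t11.png",cv2.resize(g["pixels"][200:300,270:400],None,fx=4,fy=4))
E
```

```text
[0.57167306 0.01383123 0.25791659] [ 0.60528434 -0.26277319 -2.46243113] 0.021501762193839126
(np.float64(309.35827631371063), np.float64(207.22601404971437)) (np.float64(313.1631630390969), np.float64(243.22289222973086)) (np.float64(312.9970155053681), np.float64(228.65385213129085))
```

View pics/w11.png

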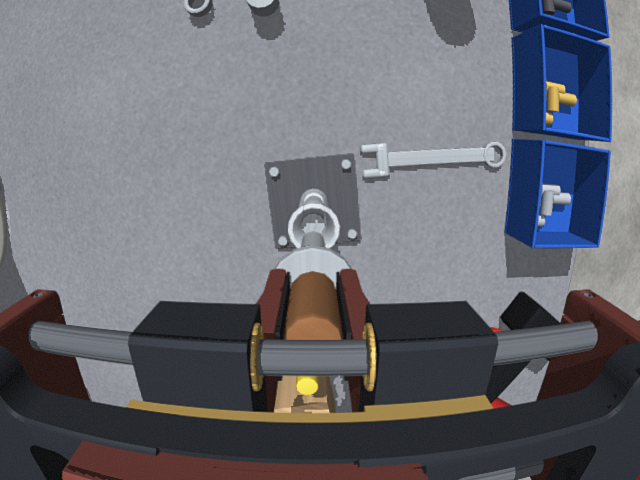

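View pics/s11.png

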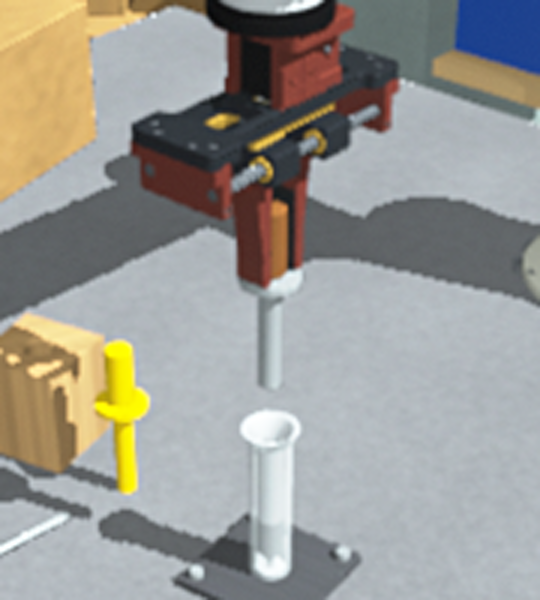

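Rod tip at scene crop (270,385), straight over the mouth, which shows at wrist (314,227). Going down into the tube.

Emit:
servo_tool --pt "0 0.5 -10 0 0 0 0.1" --pt "0 1 -22 0 0 0 0.1" --pt "0 1 -32 0 0 0 0.1" --pt "0 1 -38 0 0 0 0.1" --pt "0 1 -41 0 0 0 0.1"

```text
time: 12.65
ee_pos: [0.5713, 0.0159, 0.2158]
ee_rot: [[-0.005, 1.0, -0.002], [1.0, 0.005, 0.0], [0.0, -0.002, -1.0]]
force: [-0.1, -0.1, -1.8]
grip_width: 0.0214
```

Emit:
servo_tool --pt "0 0 -1 0 0 0 0.1" --pt "0 0 -2 0 0 0 0.1" --pt "0 0 -3 0 0 0 0.1"

```text
time: 12.95
ee_pos: [0.5719, 0.016, 0.2149]
ee_rot: [[-0.005, 1.0, 0.001], [1.0, 0.005, -0.0], [-0.0, 0.001, -1.0]]
force: [0.3, 0.4, -3.1]
grip_width: 0.0213
```

Emit:
servo_tool --pt "0 0 -1 0 0 0 0.1" --pt "0 0 -2 0 0 0 0.1"

```text
time: 13.15
ee_pos: [0.5718, 0.0159, 0.2126]
ee_rot: [[-0.005, 1.0, 0.0], [1.0, 0.005, -0.0], [-0.0, 0.0, -1.0]]
force: [0.0, -0.3, -2.1]
grip_width: 0.0218
```

Emit:
servo_tool --pt "0 0 -1 0 0 0 0.1" --pt "0 0 -2 0 0 0 0.1"

```text
time: 13.35
ee_pos: [0.5717, 0.0159, 0.2103]
ee_rot: [[-0.005, 1.0, 0.0], [1.0, 0.005, -0.0], [-0.0, 0.0, -1.0]]
force: [0.4, 0.6, -2.0]
grip_width: 0.0219
```

Emit:
servo_tool --pt "0 0 -1 0 0 0 0.1" --pt "0 0 -2 0 0 0 0.1"

```text
time: 13.55
ee_pos: [0.5717, 0.0159, 0.2082]
ee_rot: [[-0.005, 1.0, -0.0], [1.0, 0.005, -0.0], [-0.0, -0.0, -1.0]]
force: [-0.5, 1.0, -2.4]
grip_width: 0.0216
```

Emit:
servo_tool --pt "0 0 -1 0 0 0 0.1" --pt "0 0 -2 0 0 0 0.1"

```text
time: 13.75
ee_pos: [0.5717, 0.0159, 0.2062]
ee_rot: [[-0.005, 1.0, -0.0], [1.0, 0.005, -0.0], [-0.0, -0.0, -1.0]]
force: [0.5, 0.7, -1.4]
grip_width: 0.0215
```

Emit:
servo_tool --pt "0 0 -1 0 0 0 0.1" --pt "0 0 -2 0 0 0 0.1"

```text
time: 13.95
ee_pos: [0.5719, 0.016, 0.2055]
ee_rot: [[-0.005, 1.0, 0.002], [1.0, 0.005, -0.0], [-0.0, 0.002, -1.0]]
force: [-0.8, -0.0, 3.2]
grip_width: 0.0213
```

Emit:
servo_tool --pt "0 0 -1 0 0 0 0.1" --pt "0 0 -2 0 0 0 0.1"

```text
time: 14.15
ee_pos: [0.5719, 0.0159, 0.2031]
ee_rot: [[-0.005, 1.0, 0.001], [1.0, 0.005, -0.0], [-0.0, 0.001, -1.0]]
force: [-1.0, -0.3, 3.1]
grip_width: 0.0216
```

Emit:
servo_tool --pt "0 0 -1 0 0 0 0.1" --pt "0 0 -2 0 0 0 0.1"

```text
time: 14.35
ee_pos: [0.5718, 0.0159, 0.2005]
ee_rot: [[-0.005, 1.0, 0.001], [1.0, 0.005, 0.0], [0.0, 0.001, -1.0]]
force: [-0.6, -0.1, 3.0]
grip_width: 0.0219
```

Emit:
servo_tool --pt "0 0 -1 0 0 0 0.1" --pt "0 0 -2 0 0 0 0.1"

```text
time: 14.55
ee_pos: [0.5718, 0.0159, 0.1983]
ee_rot: [[-0.005, 1.0, 0.0], [1.0, 0.005, -0.0], [-0.0, 0.0, -1.0]]
force: [-0.4, 0.0, 2.9]
grip_width: 0.0215
```

Contact at about z=0.206; the follower's drag reads about 5.5 N. Continuing with small steps.

Emit:
servo_tool --pt "0 0 -1 0 0 0 0.1" --pt "0 0 -2 0 0 0 0.1"

```text
time: 14.75
ee_pos: [0.5718, 0.0159, 0.1963]
ee_rot: [[-0.005, 1.0, 0.0], [1.0, 0.005, -0.0], [-0.0, 0.0, -1.0]]
force: [-0.2, 0.5, 2.8]
grip_width: 0.0216
```

Emit:
servo_tool --pt "0 0 -1 0 0 0 0.1" --pt "0 0 -2 0 0 0 0.1"

```text
time: 14.95
ee_pos: [0.5717, 0.0159, 0.1943]
ee_rot: [[-0.005, 1.0, 0.0], [1.0, 0.005, -0.0], [-0.0, 0.0, -1.0]]
force: [-0.4, -0.0, 2.7]
grip_width: 0.0213
```

Emit:
servo_tool --pt "0 0 -0.7 0 0 0 0.1" --pt "0 0 -1.4 0 0 0 0.1"

```text
time: 15.15
ee_pos: [0.5717, 0.0159, 0.1929]
ee_rot: [[-0.005, 1.0, 0.0], [1.0, 0.005, -0.0], [-0.0, 0.0, -1.0]]
force: [-0.0, 0.9, 4.2]
grip_width: 0.0215
```

Emit:
servo_tool --pt "0 0 -0.6 0 0 0 0.1" --pt "0 0 -1.2 0 0 0 0.1"

```text
time: 15.35
ee_pos: [0.5717, 0.0159, 0.1917]
ee_rot: [[-0.005, 1.0, 0.0], [1.0, 0.005, -0.0], [-0.0, 0.0, -1.0]]
force: [0.2, 0.1, 2.9]
grip_width: 0.0212
```

Emit:
servo_tool --pt "0 0 -0.6 0 0 0 0.1" --pt "0 0 -1.2 0 0 0 0.1"

```text
time: 15.55
ee_pos: [0.5717, 0.0159, 0.1906]
ee_rot: [[-0.005, 1.0, 0.0], [1.0, 0.005, -0.0], [-0.0, 0.0, -1.0]]
force: [0.5, 0.5, 3.4]
grip_width: 0.0217
```

Emit:
servo_tool --pt "0 0 -0.6 0 0 0 0.1" --pt "0 0 -1.2 0 0 0 0.1"

```text
time: 15.75
ee_pos: [0.5717, 0.0159, 0.1893]
ee_rot: [[-0.005, 1.0, 0.0], [1.0, 0.005, 0.0], [0.0, 0.0, -1.0]]
force: [-0.6, 0.3, 3.0]
grip_width: 0.0216
```

Emit:
servo_tool --pt "0 0 -0.5 0 0 0 0.1" --pt "0 0 -1 0 0 0 0.1"

```text
time: 15.95
ee_pos: [0.5717, 0.0159, 0.1883]
ee_rot: [[-0.005, 1.0, 0.0], [1.0, 0.005, 0.0], [0.0, 0.0, -1.0]]
force: [0.9, 0.6, 3.8]
grip_width: 0.0216
```

Emit:
servo_tool --pt "0 0 -0.5 0 0 0 0.1" --pt "0 0 -1 0 0 0 0.1"

```text
time: 16.15
ee_pos: [0.5717, 0.016, 0.1873]
ee_rot: [[-0.005, 1.0, -0.0], [1.0, 0.005, 0.0], [0.0, -0.0, -1.0]]
force: [-0.4, 0.1, 2.9]
grip_width: 0.0216
```

Emit:
servo_tool --pt "0 0 -0.5 0 0 0 0.1" --pt "0 0 -1 0 0 0 0.1"

```text
time: 16.35
ee_pos: [0.5717, 0.016, 0.1863]
ee_rot: [[-0.005, 1.0, -0.0], [1.0, 0.005, 0.0], [0.0, -0.0, -1.0]]
force: [-0.4, -0.1, 3.5]
grip_width: 0.0214
```

Emit:
servo_tool --pt "0 0 -0.5 0 0 0 0.1" --pt "0 0 -1 0 0 0 0.1"

```text
time: 16.55
ee_pos: [0.5717, 0.0159, 0.1853]
ee_rot: [[-0.005, 1.0, -0.0], [1.0, 0.005, -0.0], [-0.0, -0.0, -1.0]]
force: [-0.6, -0.2, 3.3]
grip_width: 0.0219
```

Emit:
servo_tool --pt "0 0 -0.5 0 0 0 0.1" --pt "0 0 -1 0 0 0 0.1"

```text
time: 16.75
ee_pos: [0.5717, 0.0159, 0.1843]
ee_rot: [[-0.005, 1.0, 0.0], [1.0, 0.005, -0.0], [-0.0, 0.0, -1.0]]
force: [-0.1, -0.4, 2.7]
grip_width: 0.0216
```

Emit:
servo_tool --pt "0 0 -0.5 0 0 0 0.1" --pt "0 0 -1 0 0 0 0.1"

```text
time: 16.95
ee_pos: [0.5717, 0.016, 0.1833]
ee_rot: [[-0.005, 1.0, 0.0], [1.0, 0.005, -0.0], [-0.0, 0.0, -1.0]]
force: [-1.2, -0.3, 3.7]
grip_width: 0.0217
```

Emit:
servo_tool --pt "0 0 -0.5 0 0 0 0.1" --pt "0 0 -1 0 0 0 0.1"

```text
time: 17.15
ee_pos: [0.5717, 0.016, 0.1823]
ee_rot: [[-0.005, 1.0, -0.0], [1.0, 0.005, 0.0], [0.0, -0.0, -1.0]]
force: [0.0, -0.3, 3.3]
grip_width: 0.0215
```

Emit:
servo_tool --pt "0 0 -0.5 0 0 0 0.1" --pt "0 0 -1 0 0 0 0.1"

```text
time: 17.35
ee_pos: [0.5717, 0.0159, 0.1813]
ee_rot: [[-0.005, 1.0, -0.0], [1.0, 0.005, 0.0], [0.0, -0.0, -1.0]]
force: [-1.0, 0.0, 3.2]
grip_width: 0.0213
```

Emit:
servo_tool --pt "0 0 -0.5 0 0 0 0.1" --pt "0 0 -1 0 0 0 0.1"

```text
time: 17.55
ee_pos: [0.5717, 0.0159, 0.1803]
ee_rot: [[-0.005, 1.0, -0.0], [1.0, 0.005, 0.0], [0.0, -0.0, -1.0]]
force: [0.9, 0.5, 2.5]
grip_width: 0.0217
```

Emit:
servo_tool --pt "0 0 -0.5 0 0 0 0.1" --pt "0 0 -1 0 0 0 0.1"

```text
time: 17.75
ee_pos: [0.5717, 0.0159, 0.1793]
ee_rot: [[-0.005, 1.0, -0.0], [1.0, 0.005, -0.0], [-0.0, -0.0, -1.0]]
force: [0.7, 0.5, 2.4]
grip_width: 0.0218
```

Emit:
servo_tool --pt "0 0 -0.5 0 0 0 0.1" --pt "0 0 -1 0 0 0 0.1"

```text
time: 17.95
ee_pos: [0.5718, 0.0159, 0.1786]
ee_rot: [[-0.005, 1.0, 0.0], [1.0, 0.005, -0.0], [-0.0, 0.0, -1.0]]
force: [0.7, -0.1, 4.6]
grip_width: 0.0217
```

Emit:
servo_tool --pt "0 0 -0.5 0 0 0 0.1" --pt "0 0 -0.5 0 0 0 0.1"

```text
time: 18.15
ee_pos: [0.5718, 0.0159, 0.1784]
ee_rot: [[-0.005, 1.0, 0.001], [1.0, 0.005, -0.0], [-0.0, 0.001, -1.0]]
force: [-0.5, 0.2, 5.0]
grip_width: 0.0215
```

Emit:
servo_tool --pt "0 0 -0.5 0 0 0 0.1" --pt "0 0 -0.5 0 0 0 0.1"

```text
time: 18.35
ee_pos: [0.5718, 0.0159, 0.1782]
ee_rot: [[-0.005, 1.0, 0.001], [1.0, 0.005, -0.0], [-0.0, 0.001, -1.0]]
force: [0.3, -0.4, 6.0]
grip_width: 0.0215
```

The buffer is reached at z≈0.1787 (27 mm travel, within 15–30). Now building up the force.

Emit:
servo_tool --pt "0 0 -0.5 0 0 0 0.1" --pt "0 0 -1 0 0 0 0.1"

```text
time: 18.55
ee_pos: [0.572, 0.016, 0.178]
ee_rot: [[-0.005, 1.0, 0.002], [1.0, 0.005, -0.0], [-0.0, 0.002, -1.0]]
force: [-1.6, 0.6, 9.1]
grip_width: 0.0218
```

Emit:
servo_tool --pt "0 0 -0.5 0 0 0 0.1" --pt "0 0 -1 0 0 0 0.1"

```text
time: 18.75
ee_pos: [0.5722, 0.0159, 0.1776]
ee_rot: [[-0.005, 1.0, 0.003], [1.0, 0.005, -0.0], [-0.0, 0.003, -1.0]]
force: [-1.0, 0.1, 11.6]
grip_width: 0.0215
```

Emit:
servo_tool --pt "0 0 -0.8 0 0 0 0.1" --pt "0 0 -1.5 0 0 0 0.1" --pt "0 0 -1.5 0 0 0 0.1"

```text
time: 19.05
ee_pos: [0.5725, 0.016, 0.1771]
ee_rot: [[-0.005, 1.0, 0.005], [1.0, 0.005, -0.0], [-0.0, 0.005, -1.0]]
force: [-2.0, -0.3, 13.5]
grip_width: 0.0218
```

Emit:
servo_tool --pt "0 0 0 0 0 0 0.1"

```text
time: 19.15
ee_pos: [0.5725, 0.0159, 0.1771]
ee_rot: [[-0.005, 1.0, 0.005], [1.0, 0.005, -0.0], [-0.0, 0.005, -1.0]]
force: [-1.3, -0.7, 14.2]
grip_width: 0.0215
```

Emit:
servo_tool --pt "0 0 -1 0 0 0 0.1" --pt "0 0 -1 0 0 0 0.1"

```text
time: 19.35
ee_pos: [0.5727, 0.0159, 0.1767]
ee_rot: [[-0.005, 1.0, 0.006], [1.0, 0.005, -0.0], [-0.0, 0.006, -1.0]]
force: [-1.8, -0.1, 15.8]
grip_width: 0.0214
```

Emit:
servo_tool --pt "0 0 0 0 0 0 0.1"

```text
time: 19.45
ee_pos: [0.5727, 0.0159, 0.1768]
ee_rot: [[-0.005, 1.0, 0.006], [1.0, 0.005, -0.0], [-0.0, 0.006, -1.0]]
force: [-1.5, -0.3, 16.0]
grip_width: 0.0215
```

Sensor 16 N plus 2.4 N rod weight makes about 18.4 N on the rollers. Holding it.

Emit:
servo_tool --pt "0 0 0 0 0 0 0.1" --pt "0 0 0 0 0 0 0.1" --pt "0 0 0 0 0 0 0.1" --pt "0 0 0 0 0 0 0.1" --pt "0 0 0 0 0 0 0.1"

```text
time: 19.95
ee_pos: [0.5727, 0.016, 0.1768]
ee_rot: [[-0.005, 1.0, 0.006], [1.0, 0.005, -0.0], [-0.0, 0.006, -1.0]]
force: [-2.2, 0.7, 15.7]
grip_width: 0.0218
```

Emit:
servo_tool --pt "0 0 -0.2 0 0 0 0.1" --pt "0 0 -0.2 0 0 0 0.1" --pt "0 0 -0.2 0 0 0 0.1" --pt "0 0 -0.2 0 0 0 0.1" --pt "0 0 -0.2 0 0 0 0.1"

```text
time: 20.45
ee_pos: [0.5727, 0.0159, 0.1767]
ee_rot: [[-0.005, 1.0, 0.006], [1.0, 0.005, -0.0], [-0.0, 0.006, -1.0]]
force: [-2.2, 0.3, 16.0]
grip_width: 0.0214
```

Emit:
servo_tool --pt "0 0 0 0 0 0 0.1" --pt "0 0 0 0 0 0 0.1" --pt "0 0 0 0 0 0 0.1" --pt "0 0 0 0 0 0 0.1" --pt "0 0 0 0 0 0 0.1"

```text
time: 20.95
ee_pos: [0.5727, 0.0159, 0.1767]
ee_rot: [[-0.005, 1.0, 0.006], [1.0, 0.005, -0.0], [-0.0, 0.006, -1.0]]
force: [-0.9, 0.2, 16.5]
grip_width: 0.0219
```

Emit:
servo_tool --pt "0 0 3 0 0 0 0.1" --pt "0 0 6 0 0 0 0.1" --pt "0 0 9 0 0 0 0.1" --pt "0 0 14 0 0 0 0.1" --pt "0 0 20 0 0 0 0.1"

```text
time: 21.45
ee_pos: [0.5712, 0.0159, 0.1917]
ee_rot: [[-0.005, 1.0, -0.003], [1.0, 0.005, 0.0], [0.0, -0.003, -1.0]]
force: [0.0, -0.2, -2.2]
grip_width: 0.0213
```

Emit:
servo_tool --pt "0 0 12 0 0 0 0.1" --pt "0 0 28 0 0 0 0.1" --pt "0 0 45 0 0 0 0.1" --pt "0 0 60 0 0 0 0.1" --pt "0 0 65 0 0 0 0.1"

```text
time: 21.95
ee_pos: [0.5723, 0.0159, 0.2606]
ee_rot: [[-0.005, 1.0, 0.004], [1.0, 0.005, -0.0], [-0.0, 0.004, -1.0]]
force: [-0.4, 0.4, -2.7]
grip_width: 0.0215
```

```bash
python3 - <<'E'
from h import *
from plant import env,eyes
f=eyes.grab_frame("wrist");cv2.imwrite("pics/w12.png",f["pixels"])
g=eyes.grab_frame("scene");s=env.observe();print(s['ee_pos'],s['ee_rot'].round(4).tolist(),s['force'],s['grip_width'])
cv2.imwrite("pics/s12.png",cv2.resize(g["pixels"][80:280,220:400],None,fx=3,fy=3,interpolation=cv2.INTER_CUBIC))
E
```

```text
[0.57210186 0.01592778 0.25902043] [[-0.005, 1.0, 0.0022], [1.0, 0.005, -0.0001], [-0.0001, 0.0022, -1.0]] [-0.47019747  0.76957148 -2.06236022] 0.021908113631834966
```

View pics/s12.png

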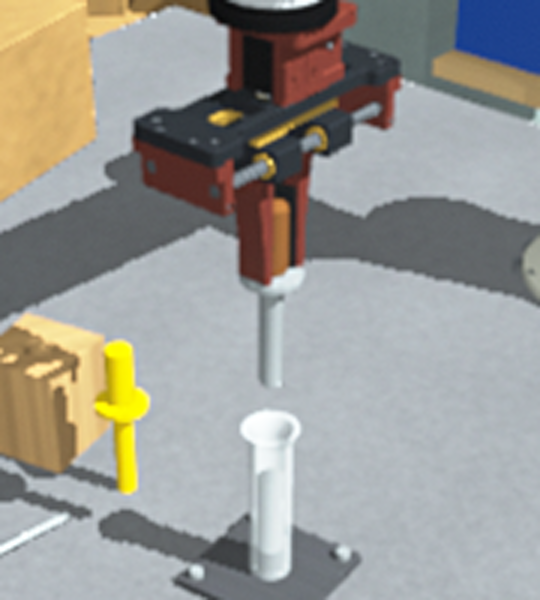

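View pics/w12.png

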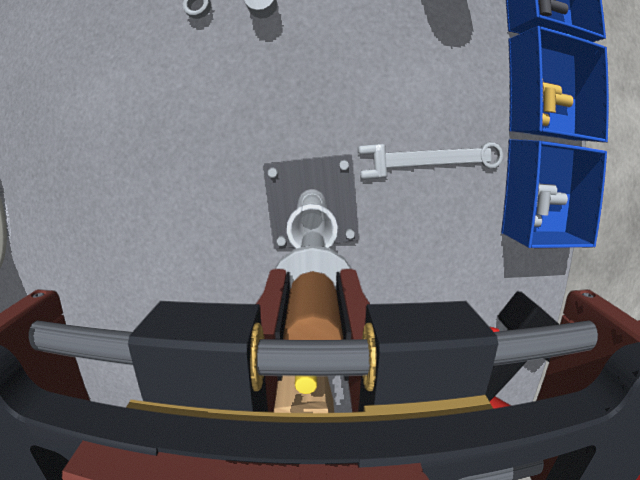

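Rollers have moved down the tube, and the rod came out cleanly, still upright. Returning to the stand.

Emit:
servo_tool --pt "-1 -20 0 0 0 0 0.1" --pt "-3 -55 0 0 0 0 0.1" --pt "-5 -95 0 0 0 0 0.1" --pt "-7 -135 0 0 0 0 0.1" --pt "-9 -175 0 0 0 0 0.1"

```text
time: 22.55
ee_pos: [0.5622, -0.1604, 0.2565]
ee_rot: [[-0.005, 1.0, -0.002], [1.0, 0.005, 0.001], [0.001, -0.002, -1.0]]
force: [0.2, -0.4, -2.2]
grip_width: 0.0216
```

Emit:
servo_tool --pt "-1 -35 0 0 0 0 0.1" --pt "-3 -60 0 0 0 0 0.1" --pt "-4.5 -75 0 0 0 0 0.1" --pt "-4.5 -80 0 0 0 0 0.1" --pt "-4.5 -80 0 0 0 0 0.1"

```text
time: 23.05
ee_pos: [0.5582, -0.2389, 0.2571]
ee_rot: [[-0.005, 1.0, -0.001], [1.0, 0.005, 0.001], [0.001, -0.001, -1.0]]
force: [0.4, -0.1, -1.7]
grip_width: 0.0212
```

```bash
python3 - <<'E'
from h import *
from plant import env,eyes
f=eyes.grab_frame("wrist");cv2.imwrite("pics/w13.png",cv2.resize(f["pixels"][150:350,220:420],None,fx=3,fy=3))
g=eyes.grab_frame("scene")
P=[]
for i in range(3): eyes.grab_frame("top");s=env.observe();P.append(s['ee_pos'])
print(np.round(P,4),s['ee_rot'].round(4).tolist(),s['force'])
cv2.imwrite("pics/s13.png",cv2.resize(g["pixels"][70:250,150:330],None,fx=3.3,fy=3.3,interpolation=cv2.INTER_CUBIC))
w=dict(np.load('pics/w10.npz'))
cv2.imwrite("pics/w10c.png",cv2.resize(w["pixels"][150:350,220:420],None,fx=3,fy=3))
print(plane(w,312,213,.09,True),plane(f,312,213,.09,True))
p=P[-1].copy();p[2]-=.086;print('tip',proj(g,p),proj(f,p,True))
E
```

```text
[[ 0.5585 -0.2378  0.2578]
 [ 0.5585 -0.2378  0.2579]
 [ 0.5585 -0.2379  0.2579]] [[-0.0066, 1.0, 0.0004], [1.0, 0.0066, 0.0001], [0.0001, 0.0004, -1.0]] [ 0.07438287  0.34620094 -2.73522707]
[ 0.55977848 -0.23684229  0.09      ] [ 0.55729646 -0.23445103  0.09      ]
tip (np.float64(229.73482164542753), np.float64(165.0292743569268)) (np.float64(313.36156667055127), np.float64(240.75493497237136))
```

View pics/w13.png

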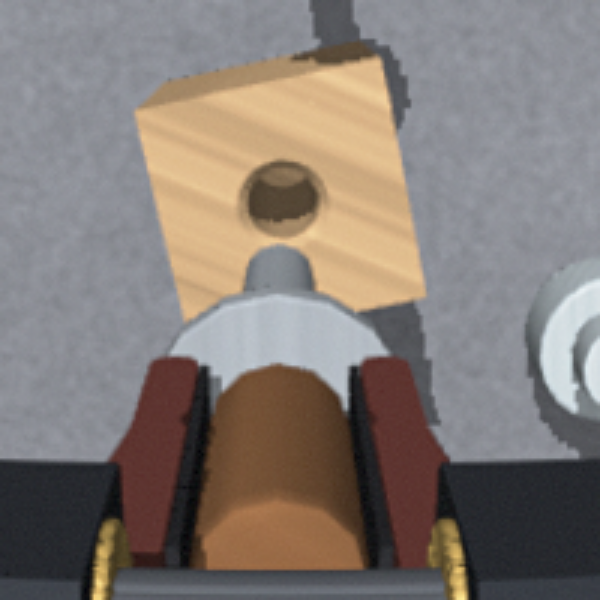

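View pics/s13.png

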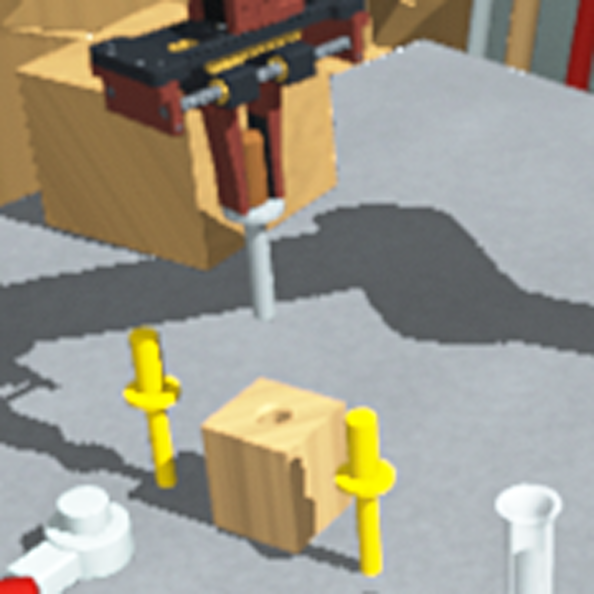

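Hole at crop (282,200), about (0.559, −0.238), in line with the shaft. Lowering, with a force check at the hole's entry.

Emit:
servo_tool --pt "0 -0.7 -20 0 0 0 0.1" --pt "0 -0.7 -45 0 0 0 0.1" --pt "0 -0.7 -65 0 0 0 0.1" --pt "0 -0.7 -75 0 0 0 0.1" --pt "0 -0.7 -75 0 0 0 0.1"

```text
time: 23.8
ee_pos: [0.5577, -0.2389, 0.1809]
ee_rot: [[-0.006, 1.0, -0.003], [1.0, 0.006, 0.001], [0.001, -0.003, -1.0]]
force: [-0.3, 0.4, -2.5]
grip_width: 0.0214
```

Emit:
servo_tool --pt "0 0 -3 0 0 0 0.1" --pt "0 0 -6 0 0 0 0.1" --pt "0 0 -9 0 0 0 0.1" --pt "0 0 -12 0 0 0 0.1"

```text
time: 24.2
ee_pos: [0.5584, -0.2399, 0.1711]
ee_rot: [[-0.005, 1.0, 0.001], [1.0, 0.005, -0.0], [-0.0, 0.001, -1.0]]
force: [-0.4, -0.4, -2.8]
grip_width: 0.0214
```

Tip is in the hole without contact.

Emit:
servo_tool --pt "0 0.3 -12 0 0 0 0.1" --pt "0 0.3 -25 0 0 0 0.1" --pt "0 0.3 -38 0 0 0 0.1" --pt "0 0.3 -50 0 0 0 0.1" --pt "0 0.3 -58 0 0 0 0.1"

```text
time: 24.7
ee_pos: [0.5576, -0.2392, 0.1104]
ee_rot: [[-0.005, 1.0, -0.002], [1.0, 0.005, 0.001], [0.001, -0.002, -1.0]]
force: [-1.0, 0.2, -2.2]
grip_width: 0.0214
```

Emit:
servo_tool --pt "0 0 -5 0 0 0 0.1" --pt "0 0 -9 0 0 0 0.1" --pt "0 0 -12 0 0 0 0.1" --pt "0 0 -12 0 0 0 0.1"

```text
time: 25.1
ee_pos: [0.5582, -0.2395, 0.1006]
ee_rot: [[-0.005, 1.0, 0.0], [1.0, 0.005, -0.0], [-0.0, 0.0, -1.0]]
force: [0.1, 0.0, -2.8]
grip_width: 0.0215
```

Emit:
servo_tool --pt "0 0 -1 0 0 0 0.1" --pt "0 0 -2 0 0 0 0.1" --pt "0 0 -2 0 0 0 0.1"

```text
time: 25.4
ee_pos: [0.5583, -0.2395, 0.0988]
ee_rot: [[-0.005, 1.0, 0.0], [1.0, 0.005, -0.0], [-0.0, 0.0, -1.0]]
force: [0.4, 0.4, -2.4]
grip_width: 0.0216
```

Emit:
servo_tool --pt "0 0 -1 0 0 0 0.1" --pt "0 0 -1.5 0 0 0 0.1" --pt "0 0 -1.5 0 0 0 0.1"

```text
time: 25.7
ee_pos: [0.5582, -0.2395, 0.097]
ee_rot: [[-0.005, 1.0, -0.0], [1.0, 0.005, 0.0], [0.0, -0.0, -1.0]]
force: [-0.0, -0.7, -1.3]
grip_width: 0.0218
```

Touching (−1.3 N). Slightly down, release, and look.

Emit:
servo_tool --pt "0 0 -0.5 0 0 0 0.1" --pt "0 0 -0.5 0 0 0 0.1"

```text
time: 25.9
ee_pos: [0.5582, -0.2395, 0.0966]
ee_rot: [[-0.005, 1.0, -0.0], [1.0, 0.005, 0.0], [0.0, -0.0, -1.0]]
force: [0.5, 0.7, -2.6]
grip_width: 0.0221
```

Emit:
servo_tool --pt "0 0 0 0 0 0 0.6" --pt "0 0 0 0 0 0 0.6" --pt "0 0 0 0 0 0 0.6" --pt "0 0 0 0 0 0 0.6" --pt "0 0 0 0 0 0 0.6"

```text
time: 26.4
ee_pos: [0.5583, -0.2395, 0.0969]
ee_rot: [[-0.005, 1.0, 0.0], [1.0, 0.005, -0.0], [-0.0, 0.0, -1.0]]
force: [-0.3, 0.1, -0.3]
grip_width: 0.0522
```

Emit:
servo_tool --pt "0 0 10 0 0 0 0.6" --pt "0 0 35 0 0 0 0.6" --pt "0 0 70 0 0 0 0.6" --pt "0 0 105 0 0 0 0.6" --pt "0 0 135 0 0 0 0.6"

```text
time: 26.9
ee_pos: [0.5583, -0.2395, 0.2348]
ee_rot: [[-0.005, 1.0, 0.002], [1.0, 0.005, -0.001], [-0.001, 0.002, -1.0]]
force: [-0.1, -0.1, 0.9]
grip_width: 0.0528
```

Emit:
servo_tool --pt "0 40 10 0 0 0 0.6" --pt "0 80 20 0 0 0 0.6" --pt "0 120 20 0 0 0 0.6" --pt "0 160 20 0 0 0 0.6" --pt "10 200 20 0 0 0 0.6"

```text
time: 27.4
ee_pos: [0.5677, -0.0381, 0.2535]
ee_rot: [[-0.004, 1.0, 0.002], [1.0, 0.004, -0.0], [-0.0, 0.002, -1.0]]
force: [1.4, 0.2, -0.8]
grip_width: 0.0525
```

Emit:
servo_tool --pt "0 30 0 0 0 0 0.6" --pt "0 50 0 0 0 0 0.6" --pt "0 50 0 0 0 0 0.6"

```text
time: 27.7
ee_pos: [0.5681, 0.013, 0.2527]
ee_rot: [[-0.009, 1.0, 0.001], [1.0, 0.009, 0.001], [0.001, 0.001, -1.0]]
force: [0.9, -0.6, -0.2]
grip_width: 0.0525
```

```bash
python3 - <<'E'
from h import *
from plant import env,eyes
for n in("wrist","scene","top"):
    g=eyes.grab_frame(n);cv2.imwrite(f"pics/{n}14.png",g["pixels"]);np.savez(f'pics/{n}14.npz',**g)
    if n=="wrist": print(proj(g,(.5715,.0153,.135),True))
    if n=="scene": cv2.imwrite("pics/s14c.png",cv2.resize(g["pixels"][150:290,170:350],None,fx=4,fy=4,interpolation=cv2.INTER_CUBIC))
s=env.observe();print(s['time'],s['ee_pos'],s['force'])
E
```

```text
(np.float64(317.0218725882792), np.float64(228.03591450129824))
27.85 [0.56823027 0.0098561  0.25217046] [ 0.33168825 -0.82981799 -0.71798314]
```

View pics/s14c.png

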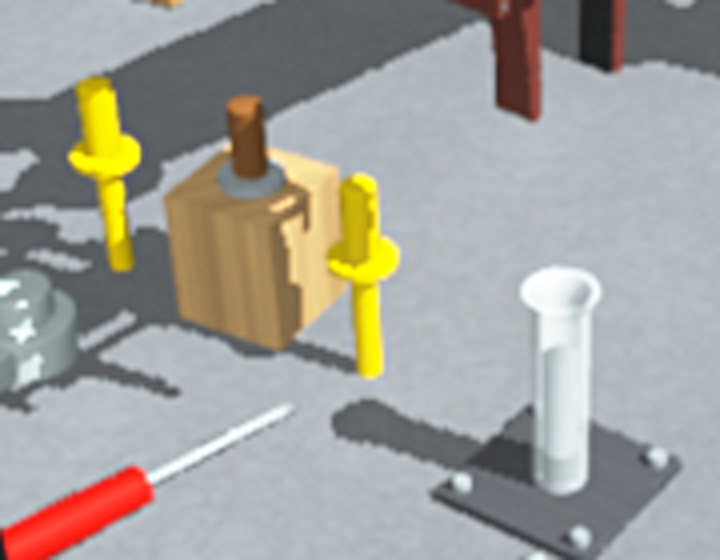

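View pics/wrist14.png

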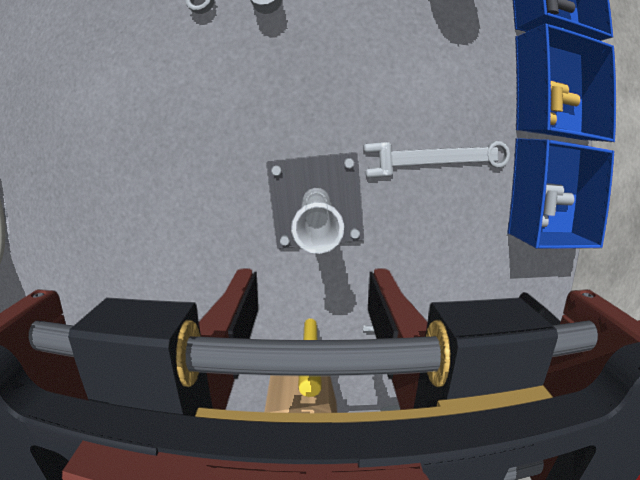

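View pics/top14.png

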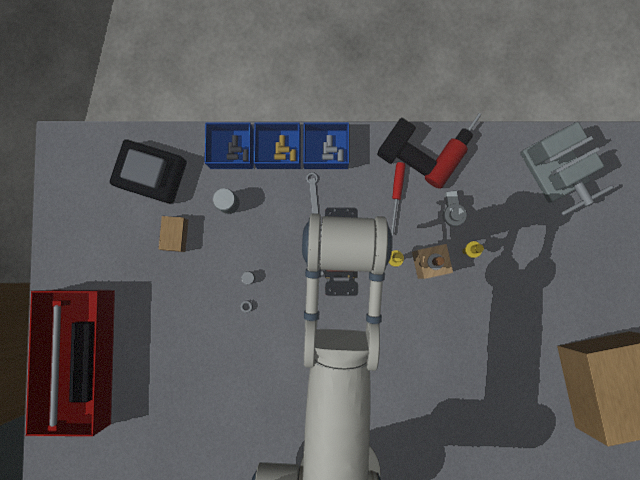

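Emit:
servo_tool --pt "0 0 0 0 0 0 0.6" --pt "0 0 0 0 0 0 0.6"

```text
time: 28.05
ee_pos: [0.5682, 0.0095, 0.2517]
ee_rot: [[-0.003, 1.0, 0.0], [1.0, 0.003, -0.0], [-0.0, 0.0, -1.0]]
force: [0.6, -0.5, -1.0]
grip_width: 0.0523
```

```bash
python3 -c "
from plant import job
print(job.hand_in())"
```

```text
the job is handed in; nothing more can be done
None
```

The job is done and handed in at about 28 s: both rollers are on the stop and the rod is back upright in its stand.

- **Loading:** the slim roller went into the tube mouth and dropped onto the one already there.
- **Pushing:** the rod pushed both rollers about 27 mm, inside the 15–30 mm range, and force rose only from there. I then held about 18.4 N for roughly 1.5 s. That is 16 N on the wrist sensor plus about 2.4 N of rod weight. The highest reading was 16.5 N, about 19 N on the rollers, though I only saw readings at the end of each move.
- **Last checks:** in the final pictures the rod's flange lies on the wooden block and the rollers sit low in the tube. The yellow look-alikes, the fat roller, the ring and the rest of the bench are where they started. The gripper is open and clear of everything.
- **Small disagreements:** the views differed by 1–2 mm in position. Height triangulated for the stand and tube was 1–5 mm below the stated values; the flange was furthest off, at 91 mm against 96 mm. Finger contact with the flange then agreed with 96 mm.

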